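# Shut up the pie station

## Robot

A 6-joint arm with a two-finger parallel gripper is mounted at the origin on the work surface. World frame = base frame: x ahead of the robot, y to its left, z up, the work surface at z = 0. Lengths are in m, angles in rad, forces in N, time in s.
With the tool pointing down it reaches from about 0.375 to 0.9 m from the base axis. Payload 3.1 kg.
Tool frame: the origin (TCP) lies between the finger pads; the fingertips stand 11 mm ahead of it and the grasp point (between the pads) lies 8 mm behind it; z points along the fingers, y is the direction in which the jaws open and shut (so a half turn about z gives the same grasp; the last joint's range is limited). The gripper opens to 85 mm and grips with 20 to 120 N. Pads are 22 mm wide; open, the fingers measure 114 mm over their backs; the gripper's body (76 mm by 85 mm) begins 54 mm behind the grasp point. The pads swing forward as they close: fully open they stand 13 mm farther back than shut.
Start: joints at [0.926, 0.527, 1.433, -0, 1.181, -0.178], TCP at [0.281, 0.558, 0.242] pointing down, gripper open.
Joint ranges: [-3.08, 3.08], [-0.75, 2.2], [0.22, 2.44], [-1.43, 4.57], [0, 2.65], [-2.85, 2.85]. Speed limits (rad/s): [2.79, 2.79, 3.14, 3.14, 3.14, 3.14].

## Interface

Orientations are given as a unit quaternion [x, y, z, w].
In Python, from station import manip gives the robot as it stands.
- The arm moves only by the tool move_arm, never from a script. Its argument "deltas" is a list of rows, each a list of 5 numbers: the shift along the tool's x, y, z in units of 40 cm (1.0 is 40 cm), then the turn about the tool's z in units of 0.5 rad (1.0 is 0.5 rad), then the opening in per cent of the stroke, from 0 (shut) to 100 (fully open). In form: [[x, y, z, twist, grip], ...]. A call has exactly 8 rows; each row is the pose to reach, as a shift and turn from the pose commanded when the call began, along the tool's axes at that moment; what a row does not reach only later rows make up. A row lasts 1/12 s, in which the tool goes at most 41.7 mm and 7.16 degrees, less where a joint would pass 70% of its speed; a pose out of reach is approached as far as the arm can. A call with a number of a shift or a turn outside -1 to 1 is refused whole. A call with a gripper value outside its range is refused whole. The fingers move at their own pace and stop on an object; "force" is the grip in N (left out, the last holds). Time passes only in rows, so rows that repeat a pose let the fingers close, or fill a call up. It gives the time, the measured TCP pose, the force and the opening at its end, in the units of the state.
- manip.sense(): the state, without advancing time (a new reading comes with each control period).
- manip.snapshot(name): name is "side" or "top" or "wrist"; returns (picture, depth): 400x640x3 uint8, red, green, blue; 400x640 float32, m along the optical axis (not along the pixel's ray), 0 where there is no reading.
- manip.get_calibration(name): a dict with "vfov" (degrees; the focal length in pixels is half the picture's height over the tangent of half this angle, whatever the lens; pixels are square), "cx", "cy" (the principal point, pixels), "pose" (4x4, takes a point from camera to world coordinates). Camera axes: x right, y down, z forward; pixel columns grow to the right and rows downward; lengths in m; the calibration is good to about 2 mm. A picture is of the moment at which its call begins: read the wrist's pose just before it. get_calibration takes no time and is no camera call; for the wrist camera it gives the pose at the moment of the call.
- manip.sign_off(): hands the job in, once; it reports no verdict.
The state is a dict: "t": time; "q": joint angles; "qd": joint speeds; "tau": joint torques, N m; "tcp_pos": TCP position; "tool_rot": TCP orientation; "force": force on the tool from outside, world axes, zero at the start; "ft_torque": the same for the moment, N m; "finger_gap": opening from 0.0 (shut) to 1.0 (fully open).
Only numpy, scipy, OpenCV 4.12 (cv2) and the standard library are available. Lean on these libraries where they do the work, as an engineer would, in place of code of your own. Each camera call takes 0.05 s, during which the arm holds its last target.

## Task

Shut up the pie station: hang every pail by its handle on the rack's hooks, one to a hook, so that it hangs free. Take the pole from its rest, pass its hook through the ring on the raised clear sash of the pie cabinet, and pull the sash fully down by that ring; the sash is hot, so touch it with nothing but the pole. Then lay the pole back in its rest, and leave the pie box, the jar and the bowl where they are.

Things in the scene. Friction and masses are not known exactly. Their poses are not given: they have to be found in the camera images.
- pail1_bail (a point): one of 2 or 3 alike white enamel pails (some absent), 90 mm wide, 60 high, about 150 g, with a rigid upright arched handle of dark 9 mm round bar. Point: middle of the handle's top bar, 125 mm above the pail's underside; the bar runs along y, straight for 44 mm either way, then bends down to the sides; z is up. The gap under the bar is 60 mm high. The hook takes the middle, so grip the bar about 30 mm to one side.
- pail2_bail (a point): as pail1_bail, on another pail
- pail3_bail (a point): as pail1_bail, on another pail
- hook1 (a point): hook of a low fixed dark steel rack at the robot's left; three alike, 115 mm apart along y. Point: middle of its level seat (centre line of 7 mm bar), 165 mm up. It points to -x, out of a rail (top 187 mm up) 70 mm behind; seat +-10 mm long; tip 22 mm in front, turned up 19 mm. Rail side slopes up 13 mm. Hung, a pail's handle bar lies along y, 8 mm above this point. The 8 mm drip tray is below.
- hook2 (a point): as hook1: the middle hook
- hook3 (a point): as hook1: the hook at the other end
- pole_grip (a point): the pole (290 mm, 160 g) in its rest. Point: in its wooden handle (180 long along x, 16 wide, 30 mm high), near the centre of mass, between the rest's supports; handle from 100 mm behind to 80 ahead (+x). An 8 mm steel shaft runs on at mid-height to 190 mm ahead, turns square left (+y) for 34 mm, then 12 mm back: a flat J hook lying level.
- pole_hook (a point): middle of the sideways part of the pole's hook: 190 mm ahead (+x) and 18 mm left (+y) of the grip point, same axes
- rest_seat (a point): fixed grey plastic pole rest, base 200 x 70 mm: where the pole's grip point lies when at rest, 100 mm above the counter. The pole lies along x, hook end to +x, in two upright supports 75 mm behind and 55 mm ahead, each 12 mm thick with a slot 28 mm wide, open on top; the cheeks reach 6 mm above this point, the slot floors are 15 mm below it.
- ring (a point): centre of the dark ring on the front of the pie cabinet's sash, at the robot's right. 7 mm round bar, 37 mm clear inside, 55 outside. It stands upright and square to the sash: its hole runs along y, parallel to the sash. +x points into the cabinet; the sash is 60 mm beyond in +x, joined by a stem. z is up. About 320 mm above the counter with the sash raised, 170 with it down.
- sash (a joint): how far the sash has come down (m): 0 fully raised, 0.15 fully down on its stop; it stays where it is left. It takes about 2 to 3 N downward to move it.
- piebox: bystander: clear pie box, 110 mm square, with a domed lid 68 mm high; origin at the middle of its underside
- jar: bystander: amber jar 64 mm across, 100 mm high; origin at the middle of its underside
- bowl: bystander: steel bowl 120 mm across, 50 mm high; origin at the middle of its underside
Not all that is in view belongs to the job. Leave any green look-alike of the part that bears pail1_bail alone.

How it is judged:
By the outcome, as a careful person would: the job done as asked, in the order asked, and still so for the second after the job is handed in, with the robot touching nothing.
Of pail1, pail2, pail3 only 2 to 3 are there at a start; the rules pass over those that are not, and their reading is None.
At some moment in a run one of pail1, pail2, pail3 may be knocked a few centimetres aside while the robot is not near it.
It also fails if it takes over 205 s, if anything falls off the work surface, if the arm or the gripper's body presses on something with over 40 N, if the wrist force passes 120 N, or if a joint passes its speed limit or range.

## Working session

There is one attempt and no reset: what is moved stays moved. The work goes in short steps, Python scripts to look and compute and a tool call to move; the robot and the scene stay as the last step left them, time stands still between calls to the robot, and variables do not carry over. Pictures are saved under pics/ and viewed, and the job is handed in when it is done.

Besides the shell and the picture viewer there is one more tool, called after "Emit:" as name(argument=value, ...) on one line, values as JSON. move_arm: Moves the arm, as the interface text tells. Its arguments: {"type":"object","properties":{"deltas":{"type":"array","items":{"type":"array","items":{"type":"number"}}},"force":{"type":"number"}},"required":["deltas"]}

```bash
mkdir -p pics; ls
python3 - <<'E'
from station import manip
import cv2,numpy as np
s=manip.sense()
for k,v in s.items(): print(k,np.round(v,4))
for n in ["side","top","wrist"]:
    c=manip.get_calibration(n); print(n,c['vfov'],c['cx'],c['cy'],np.round(c['pose'],4).tolist(), [k for k in c])
    p,d=manip.snapshot(n)
    cv2.imwrite(f'pics/{n}0.png',p[:,:,::-1]); np.save(f'pics/{n}0.npy',d)
E
```

```text
pics
t 0.0
q [ 0.9265  0.5285  1.4339 -0.      1.1814 -0.1785]
qd [-0.0003  0.0019  0.0016  0.0012 -0.0004  0.0004]
tau [ 1.10000e-03 -4.42350e+01 -1.78031e+01 -2.00000e-04  8.30000e-03
  0.00000e+00]
tcp_pos [0.2803 0.5579 0.2413]
tool_rot [ 2.308e-01  9.730e-01 -1.000e-03 -4.000e-04]
force [ 0.3771  0.1181 -0.4454]
ft_torque [-0.0597  0.0494 -0.0466]
finger_gap 0.9995
side 47.46438784584154 320.67208541727217 198.02322393210588 [[0.7064, 0.52, -0.4802, 1.1574], [0.7076, -0.5014, 0.4979, -0.6928], [0.0182, -0.6915, -0.7221, 1.0929], [0.0, 0.0, 0.0, 1.0]] ['vfov', 'cx', 'cy', 'pose']
top 45.9436594730929 311.29642525475543 199.41919555610937 [[0.0249, -0.9972, 0.07, 0.4734], [-0.9997, -0.0244, 0.0074, -0.0622], [-0.0057, -0.0702, -0.9975, 1.6498], [0.0, 0.0, 0.0, 1.0]] ['vfov', 'cx', 'cy', 'pose']
wrist 63.03008802482647 320.54725572228045 205.38300978127842 [[0.449, 0.8583, 0.2485, 0.2162], [0.8935, -0.4307, -0.1269, 0.5889], [-0.0019, 0.279, -0.9603, 0.3723], [0.0, 0.0, 0.0, 1.0]] ['vfov', 'cx', 'cy', 'pose']
```

View pics/side0.png

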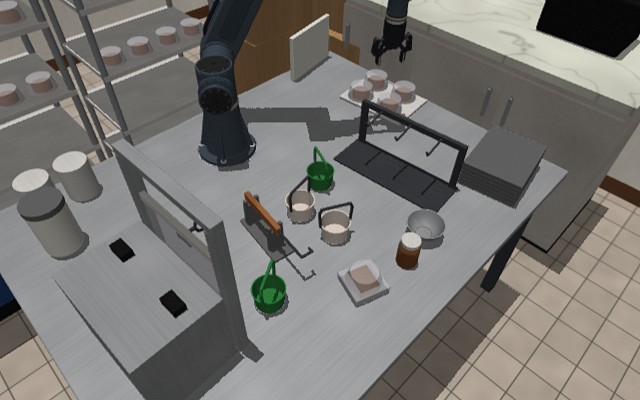

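View pics/top0.png

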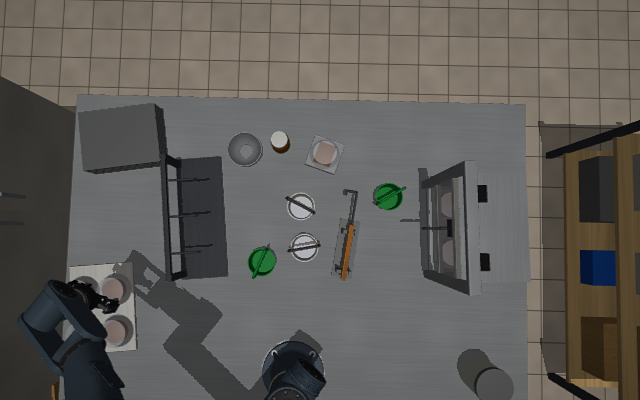

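View pics/wrist0.png

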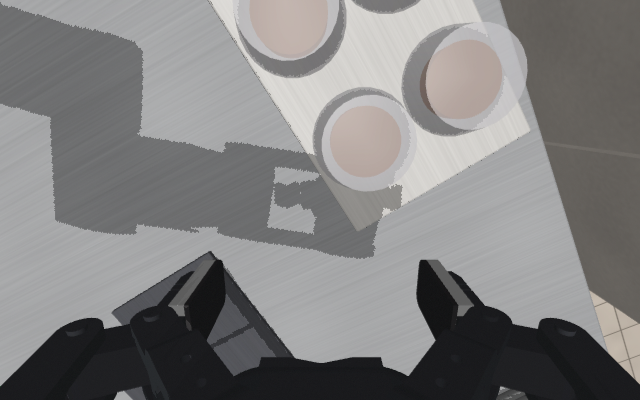

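```bash
cat > h.py <<'E'
from station import manip
import cv2,numpy as np
def proj(c,P):
    T=np.linalg.inv(c['pose']); p=T[:3,:3]@np.array(P)+T[:3,3]
    f=200/np.tan(np.radians(c['vfov']/2)); return np.array([c['cx']+f*p[0]/p[2],c['cy']+f*p[1]/p[2],p[2]])
def ray(c,u,v):
    f=200/np.tan(np.radians(c['vfov']/2))
    d=c['pose'][:3,:3]@np.array([(u-c['cx'])/f,(v-c['cy'])/f,1.]); return c['pose'][:3,3],d
def atz(c,u,v,z):
    o,d=ray(c,u,v); return o+d*(z-o[2])/d[2]
def atd(c,u,v,dep):
    o,d=ray(c,u,v); return o+d*dep
def tri(c1,u1,c2,u2):
    o1,d1=ray(c1,*u1); o2,d2=ray(c2,*u2)
    A=np.stack([d1,-d2],1); s=np.linalg.lstsq(A,o2-o1,rcond=None)[0]
    a=o1+s[0]*d1;b=o2+s[1]*d2; return (a+b)/2,np.linalg.norm(a-b)
def crop(p,x0,y0,x1,y1,k,name):
    q=cv2.resize(p[y0:y1,x0:x1],None,fx=k,fy=k,interpolation=cv2.INTER_CUBIC)
    if q.shape[2]==3: cv2.imwrite('pics/'+name,q)
def cloud(c,d):
    v,u=np.mgrid[:400,:640]; f=200/np.tan(np.radians(c['vfov']/2))
    X=np.stack([(u-c['cx'])/f*d,(v-c['cy'])/f*d,d],-1)
    return X@c['pose'][:3,:3].T+c['pose'][:3,3]
E
python3 - <<'E'
from h import *
t=cv2.imread('pics/top0.png'); s=cv2.imread('pics/side0.png')
crop(t,230,120,430,290,4,'t_mid.png')
crop(t,150,140,240,290,4,'t_rack.png')
crop(t,390,150,500,310,4,'t_cab.png')
crop(s,230,140,400,300,4,'s_mid.png')
E
```

```text
(no output)
```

View pics/t_mid.png

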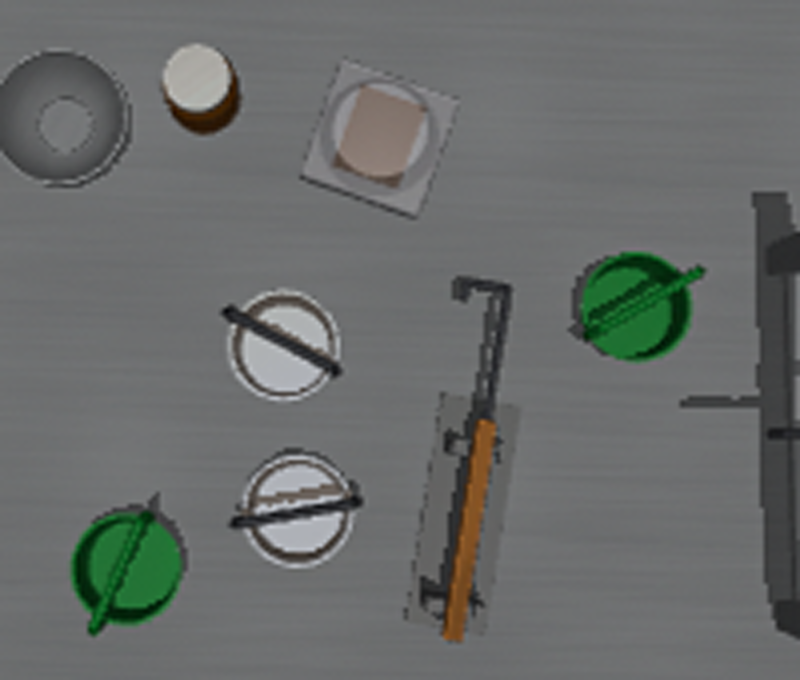

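View pics/t_rack.png

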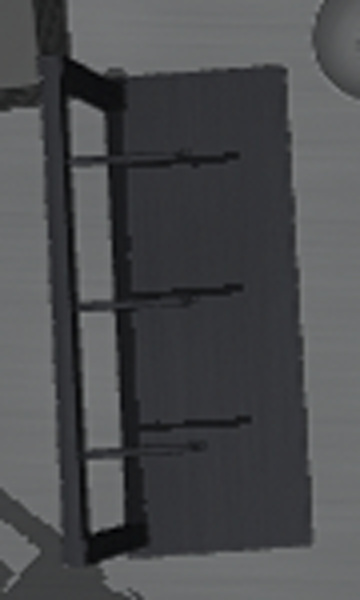

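View pics/t_cab.png

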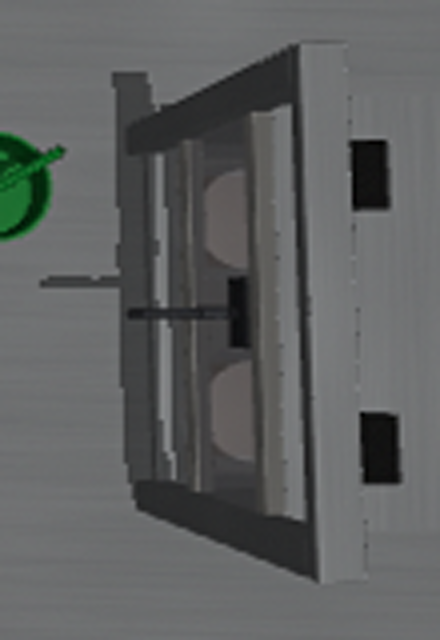

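View pics/s_mid.png

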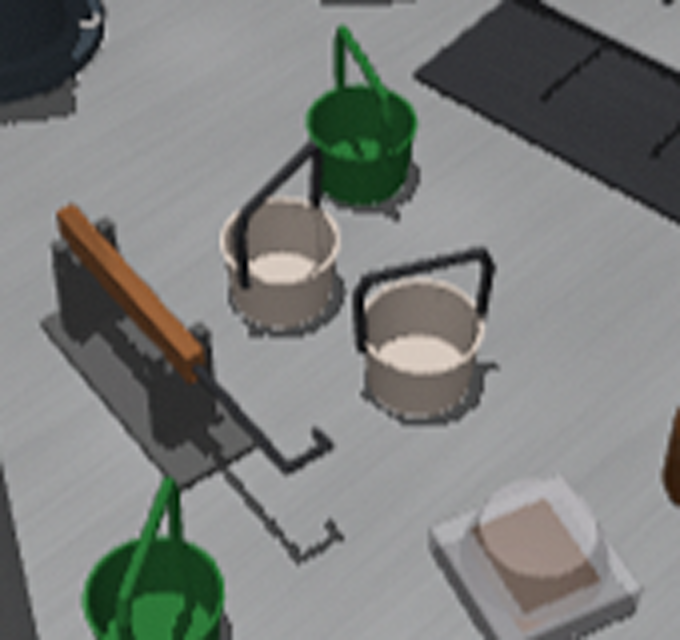

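Run:
```python
from h import *
c=manip.get_calibration('top'); d=np.load('pics/top0.npy'); X=cloud(c,d)
cs=manip.get_calibration('side'); ds=np.load('pics/side0.npy'); Xs=cloud(cs,ds)
def m(x,y,x0,y0,z,n):
    u,v=x0+x/4,y0+y/4; print(n,(u,v),np.round(atz(c,u,v,z),4),'depth',np.round(X[int(round(v)),int(round(u))],3))
for a in [(230,313),(285,342),(337,370)]: m(*a,230,120,.125,'A')
for a in [(237,523),(297,511),(356,501)]: m(*a,230,120,.125,'B')
for a in [(95,630),(152,512)]: m(*a,230,120,.125,'G')
for a in [(453,637),(487,420)]: m(*a,230,120,.115,'polehandle')
for a in [(508,290),(460,282),(485,415)]: m(*a,230,120,.1,'shaft')
for a in [(70,160),(80,305),(90,453)]: m(*a,150,140,.178,'hookrail')
for a in [(187,157),(190,300),(200,446)]: m(*a,150,140,.184,'hooktip')
for a in [(52,60),(75,560)]: m(*a,150,140,.187,'rail')
for a in [(130,314),(158,314),(185,314),(235,314)]: m(*a,390,150,.345,'ring')
# rail points by depth
for n,Y in(('top',X),('side',Xs)):
    k=(Y[...,2]>.15)&(Y[...,2]<.2)&(Y[...,1]>.1)&(Y[...,1]<.5)&(Y[...,0]>.3)
    P=Y[k]; print(n,len(P),P.min(0),P.max(0))
    k=(Y[...,2]>.25)&(Y[...,2]<.36)&(Y[...,1]>-.42)&(Y[...,1]<-.3)&(Y[...,0]>.3)
    P=Y[k]; print(n,len(P),P.min(0),P.max(0)) if len(P) else 0
```

```text
A (287.5, 198.25) [0.5823 0.0263 0.125 ] depth [0.583 0.024 0.131]
A (301.25, 205.5) [ 0.5598 -0.0189  0.125 ] depth [ 0.558 -0.018  0.132]
A (314.25, 212.5) [ 0.5382 -0.0615  0.125 ] depth [ 0.54  -0.061  0.118]
B (289.25, 250.75) [0.4132 0.0158 0.125 ] depth [0.413 0.016 0.131]
B (304.25, 247.75) [ 0.424  -0.0321  0.125 ] depth [ 0.423 -0.031  0.127]
B (319.0, 245.25) [ 0.4332 -0.0794  0.125 ] depth [ 0.434 -0.079  0.123]
G (253.75, 277.5) [0.3251 0.1272 0.125 ] depth [0.322 0.128 0.112]
G (268.0, 248.0) [0.4203 0.0845 0.125 ] depth [0.418 0.091 0.06 ]
polehandle (343.25, 279.25) [ 0.3258 -0.1602  0.115 ] depth [ 0.327 -0.159  0.119]
polehandle (351.75, 225.0) [ 0.501  -0.1842  0.115 ] depth [ 0.501 -0.185  0.113]
shaft (357.0, 192.5) [ 0.6086 -0.2007  0.1   ] depth [ 0.61  -0.2    0.103]
shaft (345.0, 190.5) [ 0.6143 -0.1611  0.1   ] depth [ 0.624 -0.167  0.01 ]
shaft (351.25, 223.75) [ 0.5053 -0.1837  0.1   ] depth [ 0.504 -0.183  0.1  ]
hookrail (167.5, 180.0) [0.6267 0.4018 0.178 ] depth [0.627 0.401 0.176]
hookrail (170.0, 216.25) [0.5131 0.3887 0.178 ] depth [0.514 0.389 0.17
[... 361 characters left out ...]
1]
rail (168.75, 280.0) [0.3168 0.3808 0.187 ] depth [0.317 0.379 0.191]
ring (422.5, 228.5) [ 0.4921 -0.361   0.345 ] depth [ 0.494 -0.367  0.313]
ring (429.5, 228.5) [ 0.4925 -0.3803  0.345 ] depth [ 0.494 -0.385  0.329]
ring (436.25, 228.5) [ 0.493  -0.3989  0.345 ] depth [ 0.495 -0.402  0.328]
ring (448.75, 228.5) [ 0.4939 -0.4333  0.345 ] depth [ 0.496 -0.445  0.307]
top 1114 [0.31317175 0.28587965 0.15011477] [0.71193532 0.43027023 0.1974973 ]
top 56 [ 0.49112327 -0.41919463  0.30726569] [ 0.49808882 -0.36688006  0.33707156]
side 1089 [0.3144329  0.28115106 0.15020349] [0.71645949 0.43356758 0.19051592]
side 40 [ 0.49756236 -0.41926987  0.27926703] [ 0.50413845 -0.40066309  0.32015053]
```

```bash
cat >> h.py <<'E'
from scipy.spatial.transform import Rotation as Ro
def st():
    s=manip.sense(); R=Ro.from_quat(s['tool_rot']).as_matrix(); th=np.degrees(np.arctan2(R[1,1],R[0,1]))
    return s,R,th
def go(x,y,z,th):
    s,R,t=st(); w=np.array([x,y,z])-s['tcp_pos']; l=R.T@w/0.4
    dt=(th-t+180)%360-180
    print('t%.2f tcp'%s['t'],np.round(s['tcp_pos'],4),'th%.1f'%t,'q6 %.2f'%s['q'][5],'F',np.round(s['force'],1),'gap %.3f'%s['finger_gap'])
    print('  -> row',np.round(l,4),'twist %.4f'%(-np.radians(dt)/0.5),'rows>=%.1f'%(np.linalg.norm(w)/.0417))
def snap(name,fn):
    c=manip.get_calibration(name); p,d=manip.snapshot(name); cv2.imwrite('pics/'+fn+'.png',p[:,:,::-1]); np.save('pics/'+fn+'.npy',d); np.save('pics/'+fn+'_c.npy',c,allow_pickle=True); return c,p,d
def load(fn):
    return np.load('pics/'+fn+'_c.npy',allow_pickle=True).item(),cv2.imread('pics/'+fn+'.png'),np.load('pics/'+fn+'.npy')
E
python3 -c "
from h import *
go(.46,.02,.40,12)
go(.28,.558,.40,63.3)"
```

```text
t0.15 tcp [0.2804 0.558  0.2415] th63.3 q6 -0.18 F [-0.2 -0.1 -0.4] gap 0.997
  -> row [-1.0052 -1.0007 -0.3948] twist 1.7912 rows>=14.1
t0.15 tcp [0.2804 0.558  0.2415] th63.3 q6 -0.18 F [-0.2 -0.1 -0.4] gap 0.997
  -> row [ 0.0009 -0.001  -0.3961] twist 0.0004 rows>=3.8
```

Emit:
move_arm(deltas=[[0,0,-0.1,0.1,100],[0,0,-0.2,0.2,100],[0,0,-0.3,0.3,100],[0,0,-0.39,0.4,100],[-0.07,-0.07,-0.39,0.5,100],[-0.14,-0.14,-0.39,0.6,100],[-0.21,-0.21,-0.39,0.7,100],[-0.28,-0.28,-0.39,0.8,100]])

```text
t: 0.82
tcp_pos: [0.3302, 0.4064, 0.3982]
tool_rot: [0.42, 0.908, -0.0, 0.0]
force: [0.6, -0.9, -0.5]
finger_gap: 1.004
```

```bash
python3 -c "
from h import *
go(.46,.02,.40,12)"
```

```text
t0.82 tcp [0.3302 0.4064 0.3982] th40.3 q6 -0.03 F [ 0.6 -0.9 -0.5] gap 1.004
  -> row [-0.9465 -0.3779 -0.0043] twist 0.9887 rows>=9.8
```

Emit:
move_arm(deltas=[[-0.1,-0.04,0,0.12,100],[-0.2,-0.08,0,0.25,100],[-0.29,-0.12,0,0.37,100],[-0.38,-0.16,0,0.5,100],[-0.47,-0.19,0,0.62,100],[-0.57,-0.23,0,0.75,100],[-0.66,-0.27,0,0.87,100],[-0.75,-0.31,0,0.98,100]])

```text
t: 1.48
tcp_pos: [0.4304, 0.0972, 0.3982]
tool_rot: [0.628, 0.778, -0.0, 0.0]
force: [1.0, -0.2, -0.6]
finger_gap: 1.0
```

```bash
python3 -c "
from h import *
go(.46,.02,.40,12)
snap('wrist','w1'); snap('side','s1')"
```

```text
t1.48 tcp [0.4304 0.0972 0.3982] th12.1 q6 -0.24 F [ 1.  -0.2 -0.6] gap 1.000
  -> row [-0.2042  0.0318 -0.0044] twist 0.0050 rows>=2.0
```

View pics/w1.png

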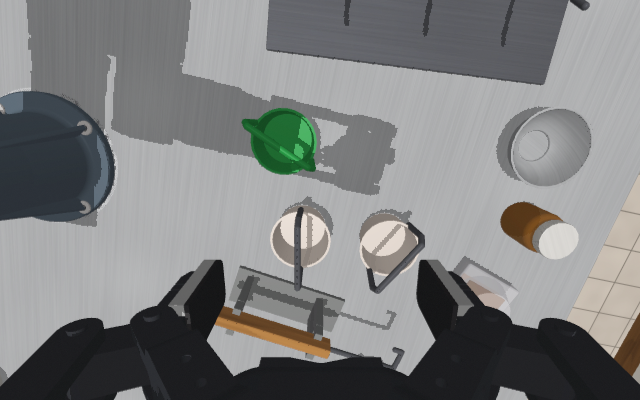

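View pics/s1.png

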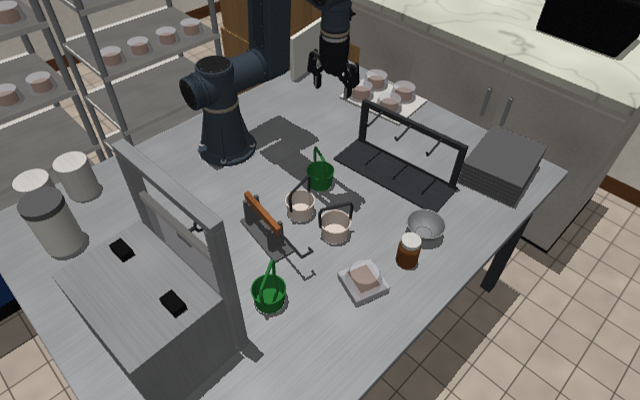

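Run:
```python
from h import *
c,p,d=load('w1'); crop(p,230,190,440,390,3.8,'w1c.png')
```

```text
(no output)
```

View pics/w1c.png

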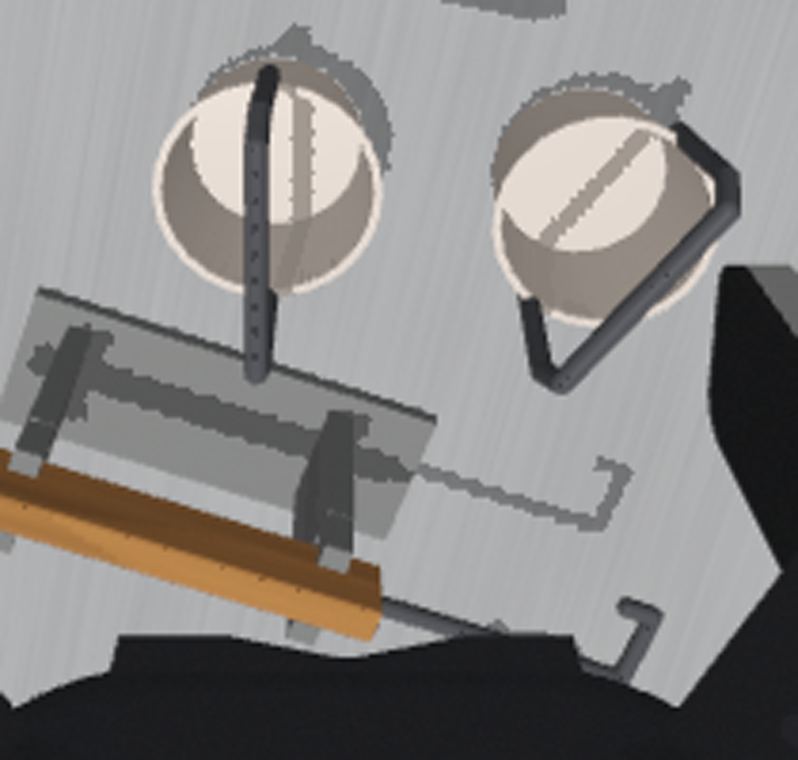

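Run:
```python
from h import *
c,p,d=load('w1'); X=cloud(c,d)
def m(x,y,z,n):
    u,v=230+x/3.8,190+y/3.8; P=atz(c,u,v,z); print(n,np.round(P,4),np.round(X[int(round(v)),int(round(u))],4)); return P
for n,a,b in(('B',(259,135),(257,368)),('A',(722,205),(562,378))):
    a=m(*a,.125,n);b=m(*b,.125,n); print('mid',(a+b)/2,'len',np.linalg.norm(a-b),'ang',np.degrees(np.arctan2(*(a-b)[1::-1])))
# rims
for n,(l,t,r,bt) in (('B',(153,82,382,293)),('A',(494,117,718,325))):
    print(n,'rimc',np.round(atz(c,230+(l+r)/2/3.8,190+(t+bt)/2/3.8,.06),4))
```

```text
B [0.4163 0.0173 0.125 ] [0.4162 0.0174 0.1273]
B [ 0.4329 -0.0717  0.125 ] [ 0.4333 -0.0696  0.1288]
mid [ 0.4245848  -0.02722702  0.125     ] len 0.09054696090937572 ang 100.5946185608948
A [0.5804 0.026  0.125 ] [0.5796 0.0266 0.1271]
A [ 0.5432 -0.0521  0.125 ] [ 0.5419 -0.0494  0.1287]
mid [ 0.56178222 -0.013083    0.125     ] len 0.08655802222996452 ang 64.50049820584765
B rimc [ 0.4242 -0.0281  0.06  ]
A rimc [ 0.5627 -0.0133  0.06  ]
```

```bash
python3 -c "
from h import *
go(.430,-.057,.20,11)"
```

```text
t1.58 tcp [0.4321 0.0942 0.3981] th11.8 q6 -0.24 F [-0.2  0.9 -0.1] gap 1.001
  -> row [-0.3677 -0.0826  0.4962] twist 0.0277 rows>=6.0
```

Emit:
move_arm(deltas=[[-0.06,-0.01,0.05,0.03,80],[-0.13,-0.03,0.12,0.03,80],[-0.2,-0.045,0.2,0.03,80],[-0.27,-0.06,0.28,0.03,80],[-0.34,-0.075,0.36,0.03,80],[-0.368,-0.083,0.43,0.03,80],[-0.368,-0.083,0.49,0.03,80],[-0.368,-0.083,0.496,0.03,80]])

```text
t: 2.25
tcp_pos: [0.4265, -0.0509, 0.1963]
tool_rot: [0.634, 0.774, -0.001, -0.005]
force: [-1.1, 0.5, -0.5]
finger_gap: 0.801
```

```bash
python3 -c "
from h import *
go(.430,-.057,.117,11)
snap('wrist','w2')"
```

```text
t2.25 tcp [ 0.4265 -0.0509  0.1963] th11.4 q6 -0.58 F [-1.1  0.5 -0.5] gap 0.801
  -> row [-0.0178  0.0072  0.1982] twist 0.0131 rows>=1.9
```

View pics/w2.png

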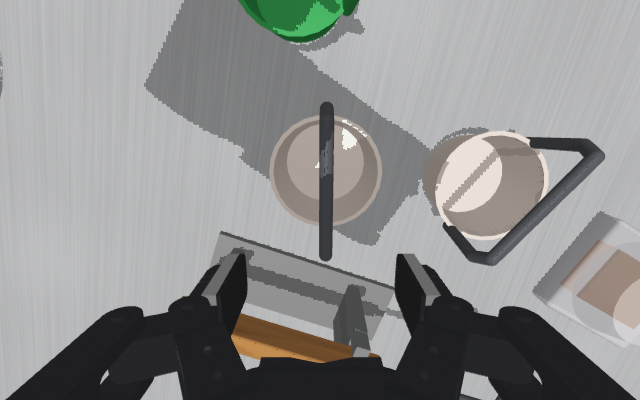

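Emit:
move_arm(deltas=[[0,0,0.04,0.0,70],[0,0,0.08,0.0,70],[0,0,0.12,0,70],[0,0,0.16,0,70],[0,0,0.19,0,70],[0,0,0.198,0,70],[0,0,0.198,0,70],[0,0,0.198,0,70]])

```text
t: 2.97
tcp_pos: [0.4304, -0.0514, 0.1218]
tool_rot: [0.633, 0.775, 0.0, 0.001]
force: [1.0, 0.4, -0.7]
finger_gap: 0.701
```

```bash
python3 -c "
from h import *
go(.430,-.057,.117,11)
snap('wrist','w3')"
```

```text
t2.97 tcp [ 0.4304 -0.0514  0.1218] th11.5 q6 -0.58 F [ 1.   0.4 -0.7] gap 0.701
  -> row [-0.0134 -0.0037  0.012 ] twist 0.0184 rows>=0.2
```

View pics/w3.png

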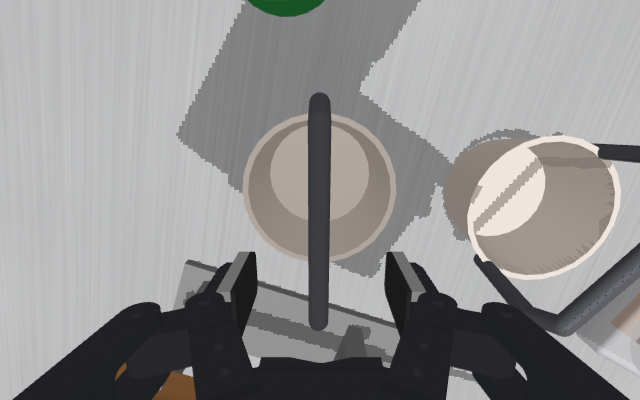

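Emit:
move_arm(deltas=[[-0.013,0,0.012,0,60],[-0.013,0,0.012,0,40],[-0.013,0,0.012,0,20],[-0.013,0,0.012,0,0],[-0.013,0,0.012,0,0],[-0.013,0,0.012,0,0],[-0.013,0,0.012,0,0],[-0.013,0,0.012,0,0]], force=70)

```text
t: 3.68
tcp_pos: [0.4305, -0.057, 0.1162]
tool_rot: [0.633, 0.774, -0.0, 0.0]
force: [-1.8, -1.4, 5.3]
finger_gap: 0.075
```

```bash
python3 -c "
from h import *
go(.430,-.057,.30,11)
go(.43,.2,.30,95.4)
snap('wrist','w4')"
```

```text
t3.68 tcp [ 0.4305 -0.057   0.1162] th11.5 q6 -0.59 F [-1.8 -1.4  5.3] gap 0.075
  -> row [-0.     -0.0011 -0.4595] twist 0.0159 rows>=4.4
t3.68 tcp [ 0.4305 -0.057   0.1162] th11.5 q6 -0.59 F [-1.8 -1.4  5.3] gap 0.075
  -> row [ 0.6296  0.1265 -0.4598] twist -2.9302 rows>=7.6
```

View pics/w4.png

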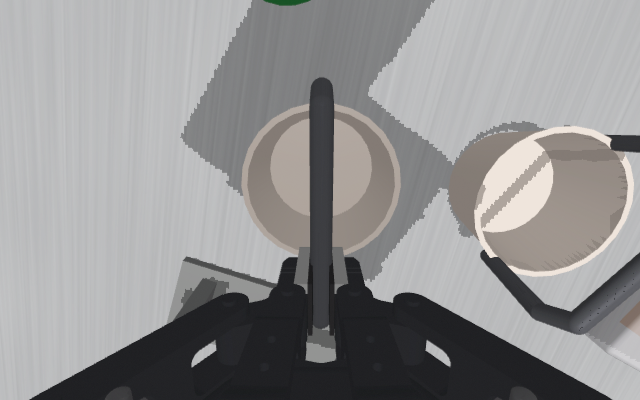

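Emit:
move_arm(deltas=[[0,0,-0.03,0,0],[0,0,-0.08,0,0],[0,0,-0.14,0,0],[0,0,-0.2,0,0],[0,0,-0.27,-0.1,0],[0,0,-0.34,-0.2,0],[0,0,-0.41,-0.3,0],[0,0,-0.46,-0.4,0]])

```text
t: 4.4
tcp_pos: [0.4306, -0.0566, 0.3018]
tool_rot: [0.551, 0.834, 0.0, 0.001]
force: [0.1, -0.3, -1.4]
finger_gap: 0.081
```

```bash
python3 -c "
from h import *
go(.43,.2,.30,95.4)
snap('wrist','w5')"
```

```text
t4.40 tcp [ 0.4306 -0.0566  0.3018] th23.1 q6 -0.79 F [ 0.1 -0.3 -1.4] gap 0.081
  -> row [0.5908 0.2501 0.0041] twist -2.5245 rows>=6.2
```

View pics/w5.png

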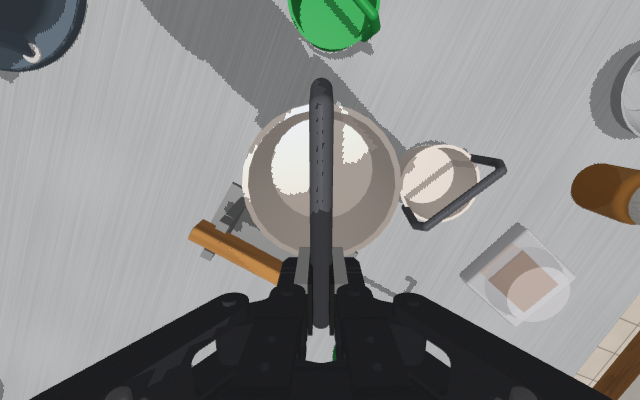

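Emit:
move_arm(deltas=[[0.03,0.01,0,-0.1,0],[0.09,0.04,0,-0.2,0],[0.16,0.07,0,-0.3,0],[0.24,0.1,0,-0.4,0],[0.32,0.13,0,-0.5,0],[0.38,0.16,0,-0.6,0],[0.42,0.175,0,-0.75,0],[0.43,0.18,0,-0.9,0]])

```text
t: 5.12
tcp_pos: [0.4285, 0.1324, 0.2988]
tool_rot: [0.35, 0.937, 0.0, -0.001]
force: [-0.5, -0.1, -1.7]
finger_gap: 0.077
```

Emit:
move_arm(deltas=[[0,0,0,-0.12,0],[0,0,0,-0.25,0],[0,0,0,-0.37,0],[0,0,0,-0.5,0],[0,0,0,-0.62,0],[0,0,0,-0.74,0],[0,0,0,-0.82,0],[0,0,0,-0.9,0]])

```text
t: 5.78
tcp_pos: [0.429, 0.1298, 0.2988]
tool_rot: [0.134, 0.991, -0.0, -0.001]
force: [-0.0, 0.1, -1.3]
finger_gap: 0.079
```

```bash
python3 -c "
from h import *
go(.43,.17,.22,95.4)
snap('wrist','w6');snap('side','s6');c,p,d=snap('top','t6')
crop(cv2.imread('pics/t6.png'),150,140,330,300,4,'t6c.png')
crop(cv2.imread('pics/s6.png'),280,60,480,240,4,'s6c.png')"
```

```text
t5.78 tcp [0.429  0.1298 0.2988] th74.6 q6 -1.26 F [-0.   0.1 -1.3] gap 0.079
  -> row [0.0238 0.0977 0.1969] twist -0.7267 rows>=2.1
```

View pics/w6.png

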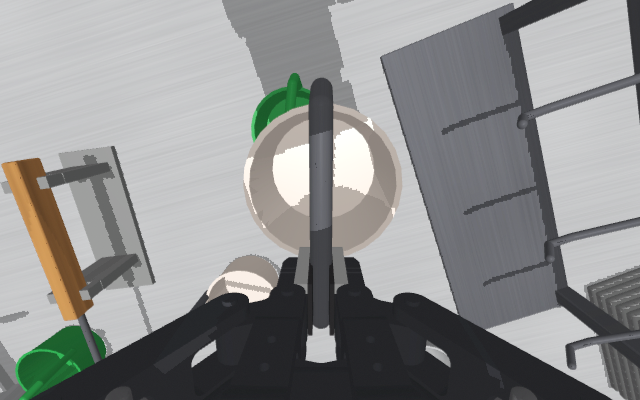

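View pics/s6c.png

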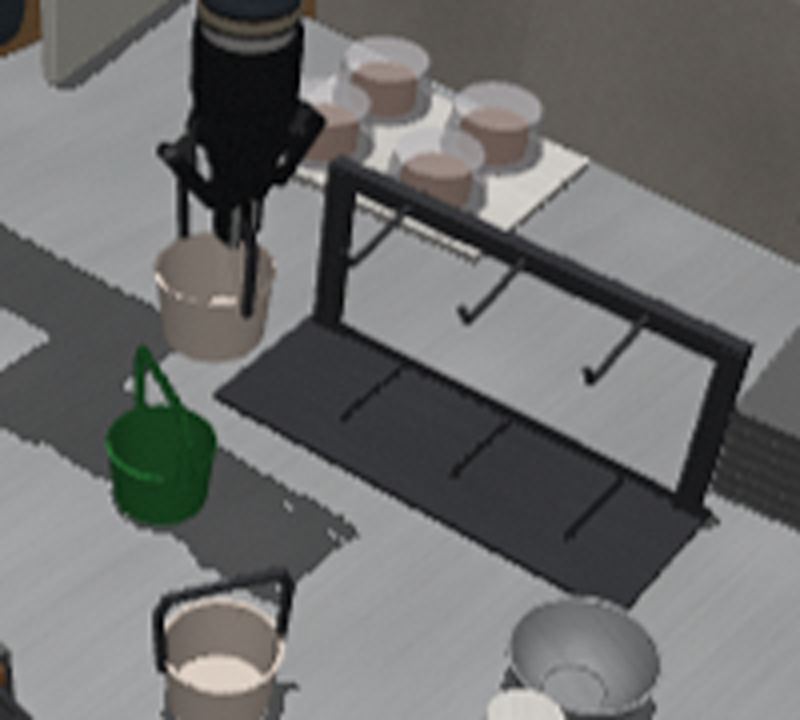

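View pics/t6c.png

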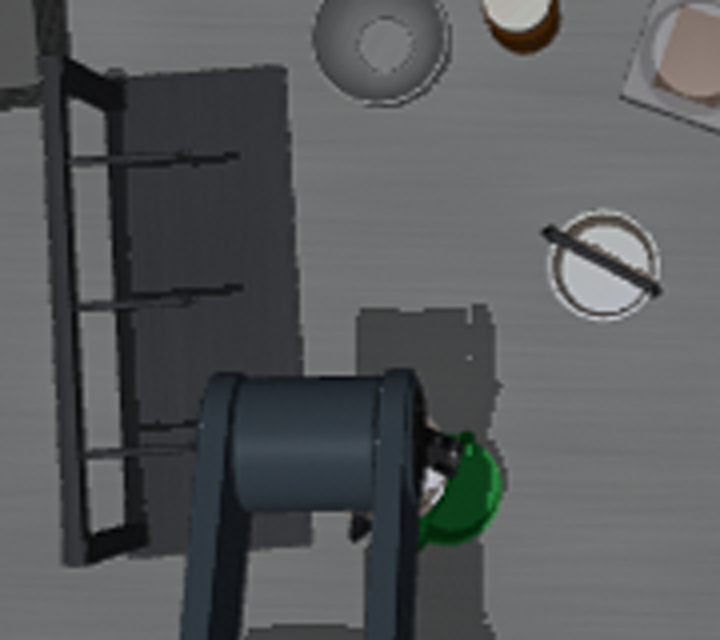

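Run:
```python
from h import *
c,p,d=load('w6'); crop(p,500,50,640,390,2.3,'w6b.png'); crop(p,500,60,640,170,5.5,'w6c.png'); crop(p,500,200,640,310,5.5,'w6d.png')
```

```text
(no output)
```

View pics/w6c.png

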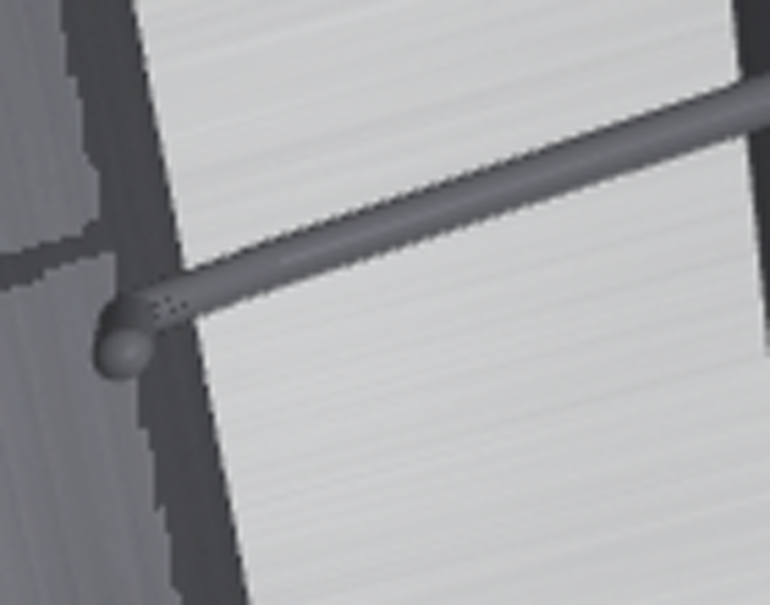

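View pics/w6d.png

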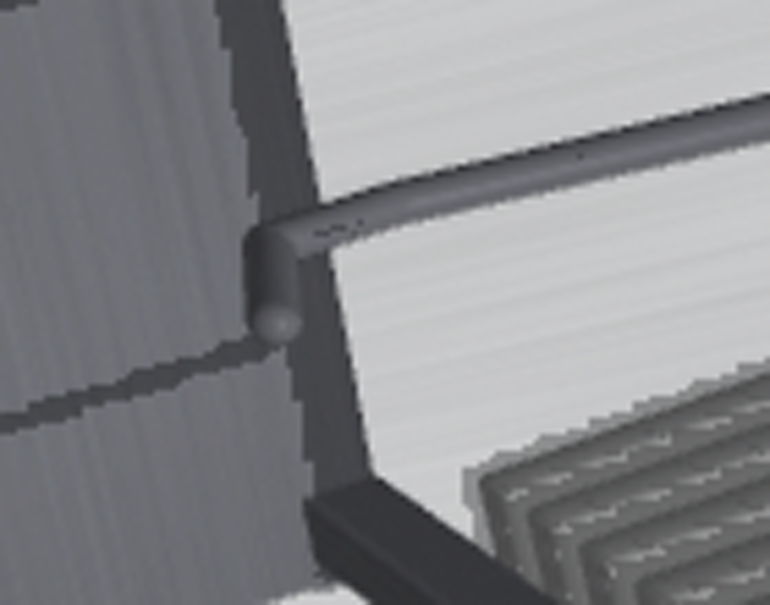

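Run:
```python
from h import *
c,p,d=load('w6'); X=cloud(c,d)
def m(u,v,z,n):
    P=atz(c,u,v,z); print(n,np.round(P,4),np.round(X[int(round(v)),int(round(u))],4)); return P
n=m(500+124/5.5,60+352/5.5,.184,'near tip')
m(500+140/5.5,60+308/5.5,.165,'near tip base')
t=m(500+277/5.5,200+322/5.5,.184,'mid tip')
m(500+272/5.5,200+238/5.5,.165,'mid base')
m(500+740/5.5,60+110/5.5,.178,'near rail')
print(t-n, np.linalg.norm(t-n), np.degrees(np.arctan2((t-n)[1],(t-n)[0])))
# held bail: bar ends in image
print('bar', [np.round(atz(c,u,v,.307),4) for u,v in ((321,88),(320,320))])
```

```text
near tip [0.4078 0.2875 0.184 ] [0.4074 0.2863 0.1866]
near tip base [0.406  0.3011 0.165 ] [0.4043 0.2957 0.1738]
mid tip [0.5224 0.2988 0.184 ] [0.5216 0.2974 0.1857]
mid base [0.52   0.3108 0.165 ] [0.518  0.3089 0.1676]
near rail [0.3993 0.3721 0.178 ] [0.3995 0.3729 0.1774]
[0.11460667 0.01130045 0.        ] 0.11516244889253051 5.631274912623918
bar [array([0.3523, 0.1497, 0.307 ]), array([0.4442, 0.124 , 0.307 ])]
```

```bash
python3 -c "
from h import *
go(.4457,.2135,.30,95.6)"
```

```text
t5.93 tcp [0.4291 0.1298 0.299 ] th74.4 q6 -1.26 F [-0.7  0.5 -1.1] gap 0.076
  -> row [ 0.0163  0.2128 -0.0024] twist -0.7392 rows>=2.0
```

Emit:
move_arm(deltas=[[0.003,0.04,0,-0.12,0],[0.006,0.08,0,-0.25,0],[0.009,0.12,0,-0.37,0],[0.012,0.16,0,-0.5,0],[0.016,0.2,0,-0.62,0],[0.016,0.213,0,-0.7,0],[0.016,0.213,0,-0.74,0],[0.016,0.213,0,-0.74,0]])

```text
t: 6.6
tcp_pos: [0.446, 0.2135, 0.2994]
tool_rot: [-0.05, 0.999, -0.0, -0.001]
force: [-0.4, -0.9, -1.6]
finger_gap: 0.077
```

```bash
python3 -c "
from h import *
go(.4457,.2135,.197,95.6)"
```

```text
t6.60 tcp [0.446  0.2135 0.2994] th95.7 q6 -1.45 F [-0.4 -0.9 -1.6] gap 0.077
  -> row [4.000e-04 1.000e-04 2.559e-01] twist 0.0034 rows>=2.5
```

Emit:
move_arm(deltas=[[0,0,0.03,0,0],[0,0,0.07,0,0],[0,0,0.12,0,0],[0,0,0.17,0,0],[0,0,0.21,0,0],[0,0,0.24,0,0],[0,0,0.256,0,0],[0,0,0.256,0,0]])

```text
t: 7.27
tcp_pos: [0.4453, 0.2127, 0.1962]
tool_rot: [-0.049, 0.999, -0.0, -0.002]
force: [0.2, -0.2, -0.8]
finger_gap: 0.073
```

```bash
python3 -c "
from h import *
go(.4359,.313,.197,95.6)
snap('wrist','w7');snap('side','s7')
crop(cv2.imread('pics/s7.png'),280,60,480,240,4,'s7c.png')"
```

```text
t7.27 tcp [0.4453 0.2127 0.1962] th95.6 q6 -1.45 F [ 0.2 -0.2 -0.8] gap 0.073
  -> row [-0.001   0.2519 -0.0022] twist -0.0003 rows>=2.4
```

View pics/w7.png

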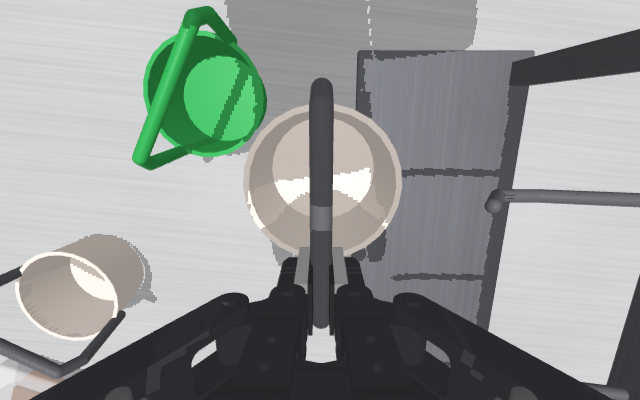

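View pics/s7c.png

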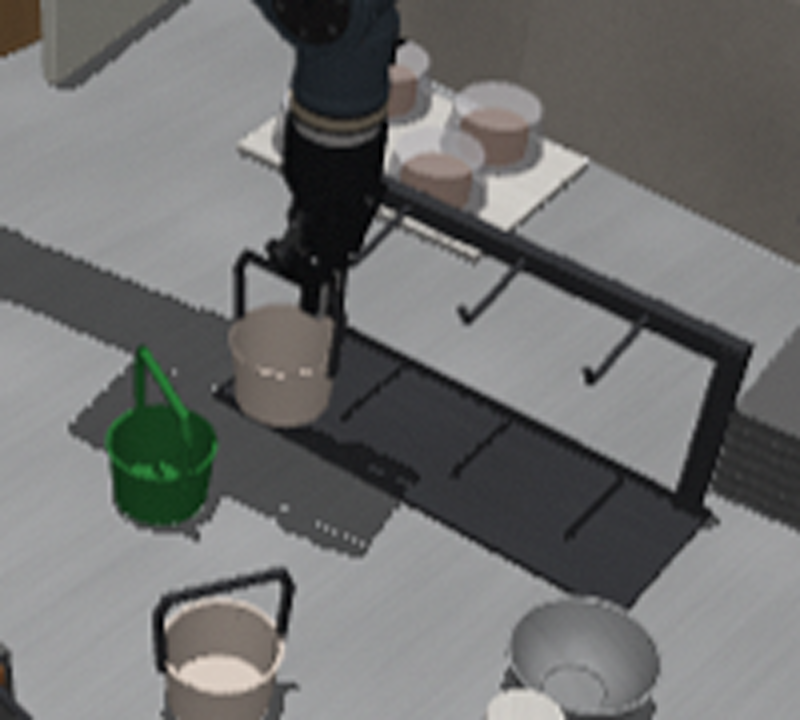

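```bash
python3 -c "
from h import *
c,p,d=load('w7'); print(atz(c,492.5,206,.184), atz(c,506,196,.165), atz(c,321,90,.2045),atz(c,321,318,.2045), cloud(c,d)[206,492])"
```

```text
[0.40785121 0.28690306 0.184     ] [0.40638426 0.30341903 0.165     ] [0.36687756 0.20403587 0.2045    ] [0.46005304 0.21320703 0.2045    ] [0.40730263 0.28528104 0.18643442]
```

Emit:
move_arm(deltas=[[0,0,-0.012,0,0],[-0.001,0.03,-0.012,0,0],[-0.001,0.07,-0.012,0,0],[-0.002,0.12,-0.012,0,0],[-0.003,0.17,-0.012,0,0],[-0.003,0.22,-0.012,0,0],[-0.003,0.251,-0.012,0,0],[-0.003,0.251,-0.012,0,0]])

```text
t: 8.03
tcp_pos: [0.4377, 0.3164, 0.2032]
tool_rot: [-0.051, 0.999, 0.001, 0.001]
force: [0.7, 0.2, -1.0]
finger_gap: 0.078
```

```bash
python3 -c "
from h import *
go(.4368,.313,.165,95.6)
snap('wrist','w8');snap('side','s8')
crop(cv2.imread('pics/s8.png'),280,60,480,240,4,'s8c.png')"
```

```text
t8.03 tcp [0.4377 0.3164 0.2032] th95.8 q6 -1.25 F [ 0.7  0.2 -1. ] gap 0.078
  -> row [ 0.0033 -0.0085  0.0954] twist 0.0087 rows>=0.9
```

View pics/w8.png

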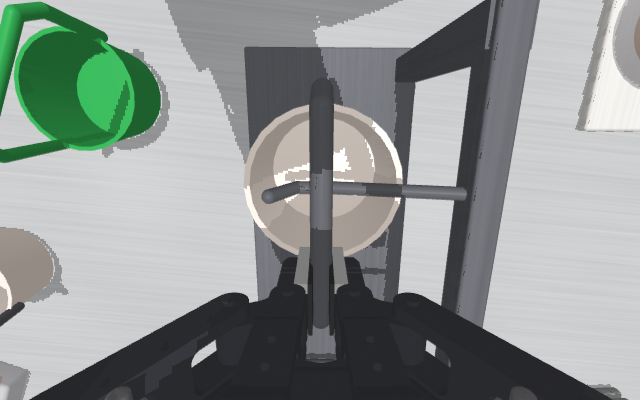

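View pics/s8c.png

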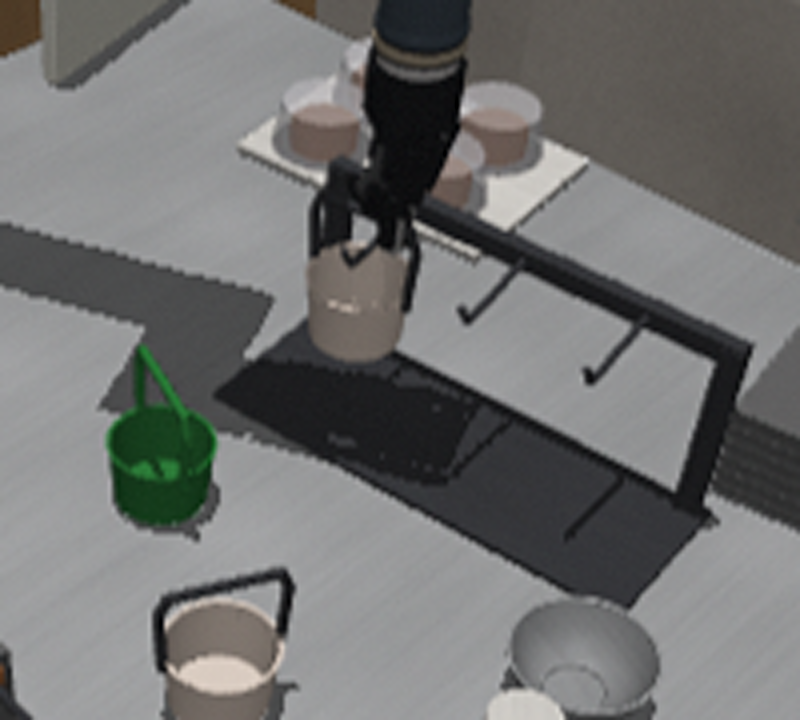

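Emit:
move_arm(deltas=[[0,-0.004,0.01,0,0],[0,-0.006,0.025,0,0],[0,-0.006,0.04,0,0],[0,-0.006,0.055,0,0],[0,-0.006,0.07,0,0],[0,-0.006,0.082,0,0],[0,-0.006,0.09,0,0],[0,-0.006,0.09,0,0]])

```text
t: 8.8
tcp_pos: [0.4374, 0.3108, 0.1653]
tool_rot: [-0.049, 0.999, -0.0, -0.001]
force: [-0.5, 0.4, -1.5]
finger_gap: 0.077
```

```bash
python3 -c "
from h import *
go(.4368,.313,.165,95.6)
snap('wrist','w9')
crop(cv2.imread('pics/w9.png'),220,60,480,260,3,'w9c.png')"
```

```text
t8.80 tcp [0.4374 0.3108 0.1653] th95.7 q6 -1.26 F [-0.5  0.4 -1.5] gap 0.077
  -> row [0.0009 0.0056 0.0008] twist 0.0026 rows>=0.1
```

View pics/w9c.png

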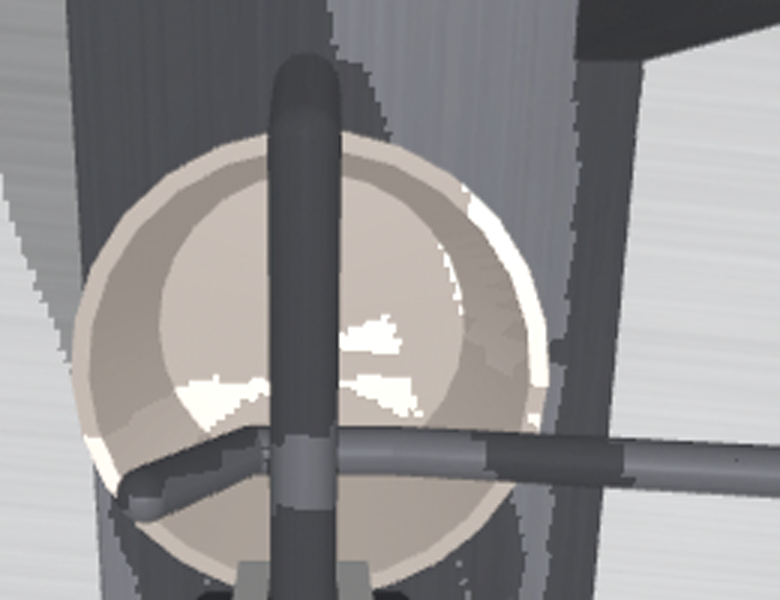

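```bash
python3 -c "
from h import *
c,p,d=load('w9'); print(atz(c,321,90,.1735),atz(c,321,217,.165),atz(c,321,318,.1735))"
```

```text
[0.358932   0.30205841 0.1735    ] [0.40896028 0.30706847 0.165     ] [0.45220314 0.31137822 0.1735    ]
```

Emit:
move_arm(deltas=[[0,0.003,0.003,0,0],[0,0.003,0.006,0,0],[0,0.003,0.009,0,0],[0,0.003,0.009,0,0],[0,0.003,0.009,0,0],[0,0.003,0.009,0,0],[0,0.003,0.009,0,0],[0,0.003,0.009,0,0]])

```text
t: 9.52
tcp_pos: [0.4382, 0.3127, 0.1632]
tool_rot: [-0.049, 0.999, 0.0, 0.001]
force: [0.6, 2.2, 3.7]
finger_gap: 0.072
```

Emit:
move_arm(deltas=[[-0.004,0,-0.009,0,0],[-0.008,0,-0.009,0,0],[-0.008,0,-0.004,0,0],[-0.008,0,-0.002,0,0],[-0.008,0,-0.002,0,10],[-0.008,0,-0.002,0,20],[-0.008,0,-0.002,0,30],[-0.008,0,-0.002,0,35]])

```text
t: 10.18
tcp_pos: [0.4405, 0.3124, 0.1633]
tool_rot: [-0.05, 0.999, -0.0, -0.0]
force: [-0.2, 0.0, 0.3]
finger_gap: 0.347
```

```bash
python3 -c "
from h import *
go(.4368,.313,.30,95.6)
snap('wrist','w10')"
```

```text
t10.18 tcp [0.4405 0.3124 0.1633] th95.7 q6 -1.26 F [-0.2  0.   0.3] gap 0.347
  -> row [ 0.0095  0.0022 -0.3418] twist 0.0031 rows>=3.3
```

View pics/w10.png

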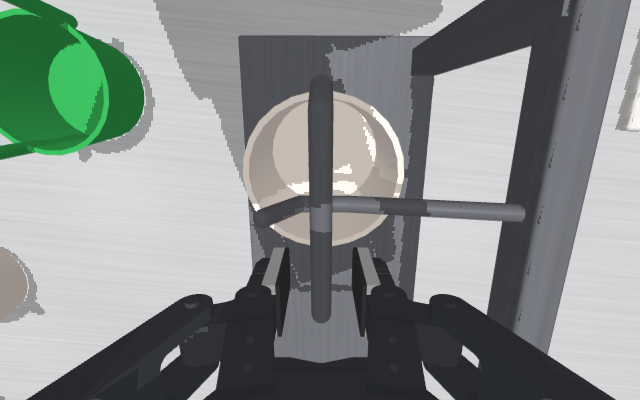

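Emit:
move_arm(deltas=[[0,0,-0.04,0,35],[0,0,-0.09,0,35],[0,0,-0.16,0,35],[0,0,-0.24,0,35],[0,0,-0.32,-0.1,60],[0,0,-0.4,-0.2,70],[0,-0.08,-0.44,-0.32,70],[0,-0.16,-0.44,-0.44,70]])

```text
t: 10.9
tcp_pos: [0.4493, 0.25, 0.3441]
tool_rot: [-0.162, 0.987, 0.001, 0.005]
force: [1.6, -0.3, 0.3]
finger_gap: 0.702
```

```bash
python3 -c "
from h import *
go(.53,.04,.34,154)
snap('wrist','w11');snap('side','s11')
crop(cv2.imread('pics/s11.png'),280,60,480,240,4,'s11c.png')"
```

```text
t10.90 tcp [0.4493 0.25   0.3441] th108.7 q6 -1.61 F [ 1.6 -0.3  0.3] gap 0.702
  -> row [-0.023  -0.5621  0.0107] twist -1.5821 rows>=5.4
```

View pics/w11.png

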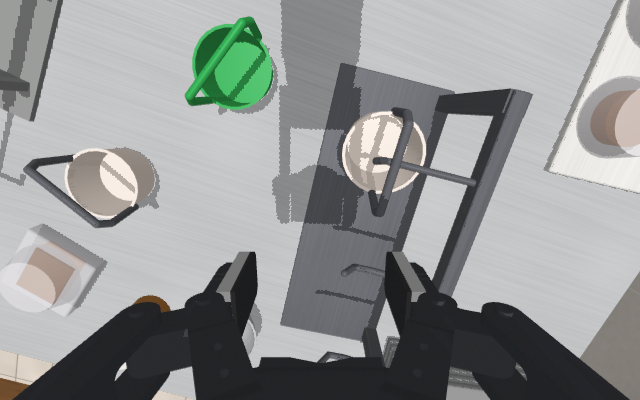

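View pics/s11c.png

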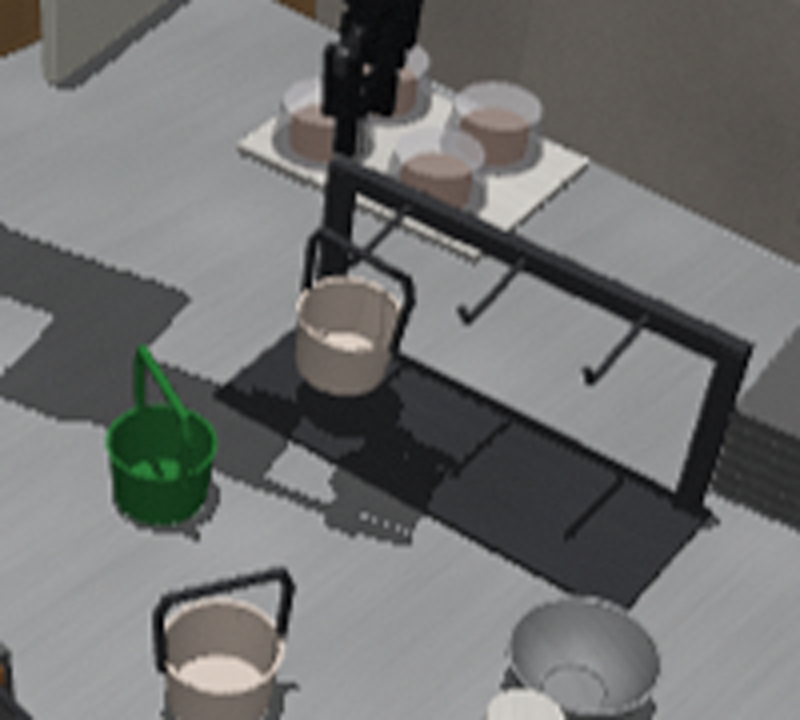

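Emit:
move_arm(deltas=[[-0.005,-0.06,0,-0.12,70],[-0.01,-0.14,0,-0.24,70],[-0.01,-0.22,0,-0.36,70],[-0.02,-0.3,0,-0.48,70],[-0.02,-0.38,0,-0.6,70],[-0.02,-0.46,0,-0.72,70],[-0.023,-0.52,0,-0.82,70],[-0.023,-0.54,0,-0.9,70]])

```text
t: 11.67
tcp_pos: [0.525, 0.044, 0.3388]
tool_rot: [-0.375, 0.927, -0.0, -0.0]
force: [0.5, 0.4, -0.3]
finger_gap: 0.697
```

```bash
python3 -c "
from h import *
go(.575,.0137,.25,154)
snap('wrist','w12')
crop(cv2.imread('pics/w12.png'),180,40,440,290,3,'w12c.png')"
```

```text
t11.67 tcp [0.525  0.044  0.3388] th134.0 q6 -2.47 F [ 0.5  0.4 -0.3] gap 0.697
  -> row [-0.0376 -0.1413  0.2221] twist -0.6985 rows>=2.6
```

View pics/w12.png

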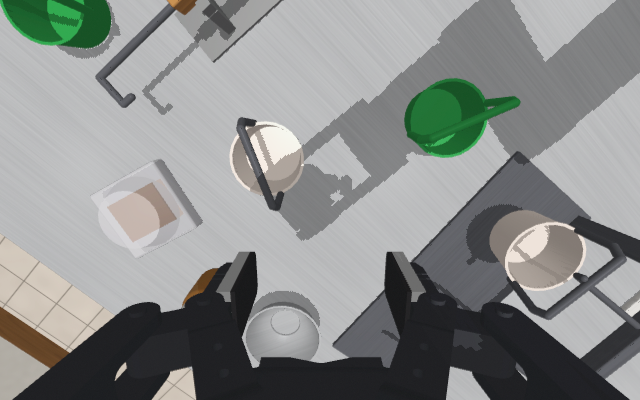

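```bash
python3 -c "
from h import *
c,p,d=load('w12'); a=atz(c,243,127,.125);b=atz(c,277,203,.125);print(a,b,(a+b)/2,np.linalg.norm(a-b),np.degrees(np.arctan2(*(b-a)[1::-1])));print(atz(c,267,158,.06))"
```

```text
[ 0.54009504 -0.05259766  0.125     ] [0.57635385 0.02682036 0.125     ] [ 0.55822444 -0.01288865  0.125     ] 0.0873036259165068 65.46062480801966
[ 0.56079704 -0.01509848  0.06      ]
```

Emit:
move_arm(deltas=[[-0.01,-0.03,0.03,-0.12,70],[-0.02,-0.07,0.08,-0.24,70],[-0.03,-0.1,0.13,-0.36,70],[-0.034,-0.13,0.18,-0.48,70],[-0.034,-0.138,0.222,-0.6,70],[-0.034,-0.138,0.222,-0.7,70],[-0.034,-0.138,0.222,-0.72,70],[-0.034,-0.138,0.222,-0.72,70]])

```text
t: 12.38
tcp_pos: [0.5721, 0.0204, 0.2502]
tool_rot: [-0.533, 0.846, -0.001, -0.002]
force: [-0.4, 1.2, -0.2]
finger_gap: 0.697
```

```bash
python3 -c "
from h import *
go(.573,.0137,.117,154.8)
snap('wrist','w13')"
```

```text
t12.38 tcp [0.5721 0.0204 0.2502] th154.5 q6 -2.85 F [-0.4  1.2 -0.2] gap 0.697
  -> row [ 0.0128 -0.0093  0.3331] twist -0.0115 rows>=3.2
```

View pics/w13.png

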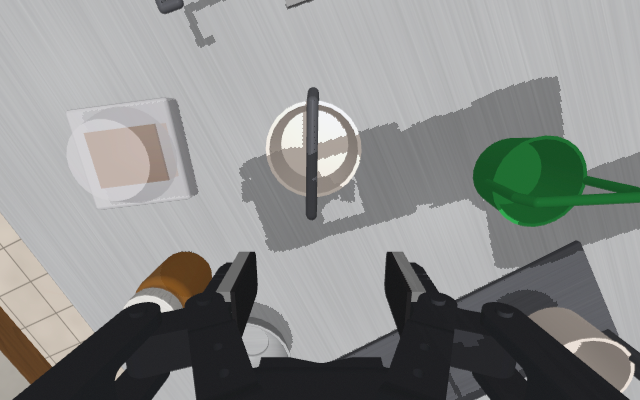

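Emit:
move_arm(deltas=[[0,0,0,0.12,70],[0,0,0,0.25,70],[0,0,0,0.37,70],[0,0,0,0.5,70],[0,0,0,0.62,70],[0,0,0,0.75,70],[0,0,0,0.87,70],[0,0,0,1.0,70]])

```text
t: 13.1
tcp_pos: [0.5726, 0.0196, 0.2517]
tool_rot: [-0.306, 0.952, -0.002, 0.0]
force: [0.2, 0.5, -0.2]
finger_gap: 0.701
```

Emit:
move_arm(deltas=[[0,0,0,0.12,70],[0,0,0,0.25,70],[0,0,0,0.37,70],[0,0,0,0.5,70],[0,0,0,0.62,70],[0,0,0,0.75,70],[0,0,0,0.87,70],[0,0,0,1.0,70]])

```text
t: 13.77
tcp_pos: [0.5726, 0.0196, 0.2517]
tool_rot: [-0.061, 0.998, -0.002, 0.001]
force: [0.1, -0.7, 0.5]
finger_gap: 0.699
```

Emit:
move_arm(deltas=[[0,0,0,0.12,70],[0,0,0,0.25,70],[0,0,0,0.37,70],[0,0,0,0.5,70],[0,0,0,0.62,70],[0,0,0,0.75,70],[0,0,0,0.87,70],[0,0,0,1.0,70]])

```text
t: 14.43
tcp_pos: [0.5726, 0.0196, 0.2517]
tool_rot: [0.188, 0.982, -0.002, 0.001]
force: [0.4, 0.0, 0.7]
finger_gap: 0.7
```

Emit:
move_arm(deltas=[[0,0,0,0.12,70],[0,0,0,0.25,70],[0,0,0,0.37,70],[0,0,0,0.5,70],[0,0,0,0.62,70],[0,0,0,0.75,70],[0,0,0,0.87,70],[0,0,0,1.0,70]])

```text
t: 15.1
tcp_pos: [0.5726, 0.0196, 0.2517]
tool_rot: [0.425, 0.905, -0.002, 0.001]
force: [0.2, 0.1, 1.5]
finger_gap: 0.702
```

Emit:
move_arm(deltas=[[0,0,0,0.12,70],[0,0,0,0.25,70],[0,0,0,0.37,70],[0,0,0,0.5,70],[0,0,0,0.62,70],[0,0,0,0.75,70],[0,0,0,0.87,70],[0,0,0,1.0,70]])

```text
t: 15.77
tcp_pos: [0.5726, 0.0196, 0.2517]
tool_rot: [0.636, 0.772, -0.001, 0.002]
force: [0.0, -0.0, -0.6]
finger_gap: 0.702
```

Emit:
move_arm(deltas=[[0,0,0,0.12,70],[0,0,0,0.25,70],[0,0,0,0.37,70],[0,0,0,0.5,70],[0,0,0,0.62,70],[0,0,0,0.75,70],[0,0,0,0.87,70],[0,0,0,1.0,70]])

```text
t: 16.43
tcp_pos: [0.5726, 0.0196, 0.2517]
tool_rot: [0.807, 0.591, -0.001, 0.002]
force: [0.1, -0.4, -0.0]
finger_gap: 0.703
```

```bash
python3 -c "
from h import *
go(.573,.0137,.16,-25.2)
print(manip.sense()['q'])
snap('wrist','w14')"
```

```text
t16.43 tcp [0.5726 0.0196 0.2517] th-17.6 q6 0.15 F [ 0.1 -0.4 -0. ] gap 0.703
  -> row [-0.013   0.0049  0.2294] twist 0.2652 rows>=2.2
[-0.1588474   0.44575961  1.55606982 -0.00403987  1.13786229  0.15006407]
```

View pics/w14.png

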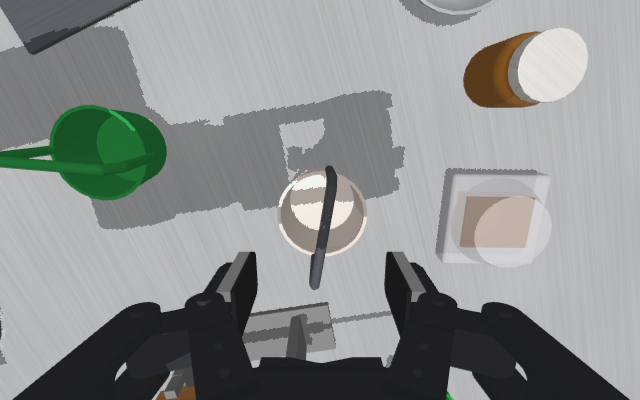

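```bash
python3 -c "
from h import *
c,p,d=load('w14'); b=atz(c,331,172,.125);a=atz(c,315,283,.125);print(a,b,(a+b)/2,np.linalg.norm(a-b),np.degrees(np.arctan2(*(b-a)[1::-1])));print(atz(c,322,213,.06))
go(.547,-.0405,.16,-25.2)"
```

```text
[ 0.54434001 -0.05257723  0.125     ] [0.58701895 0.03817774 0.125     ] [ 0.56567948 -0.00719975  0.125     ] 0.10028936077452774 64.814017726885
[ 0.56389457 -0.01243992  0.06      ]
t16.48 tcp [0.5726 0.0196 0.2517] th-17.7 q6 0.15 F [ 0.3  0.3 -0. ] gap 0.703
  -> row [-0.1619 -0.0157  0.2298] twist 0.2610 rows>=2.7
```

Emit:
move_arm(deltas=[[-0.05,0,0,0.1,70],[-0.1,-0.005,0,0.2,70],[-0.14,-0.01,0.05,0.26,70],[-0.16,-0.012,0.1,0.26,70],[-0.16,-0.012,0.15,0.26,70],[-0.16,-0.012,0.2,0.26,70],[-0.16,-0.012,0.22,0.26,70],[-0.16,-0.012,0.22,0.26,70]])

```text
t: 17.15
tcp_pos: [0.5475, -0.0404, 0.1616]
tool_rot: [0.843, 0.539, -0.002, 0.0]
force: [0.6, 1.1, 0.0]
finger_gap: 0.698
```

```bash
python3 -c "
from h import *
go(.549,-.040,.117,-25.2)
snap('wrist','w15')"
```

```text
t17.15 tcp [ 0.5475 -0.0404  0.1616] th-24.8 q6 0.16 F [0.6 1.1 0. ] gap 0.698
  -> row [0.0029 0.0034 0.1115] twist 0.0129 rows>=1.1
```

View pics/w15.png

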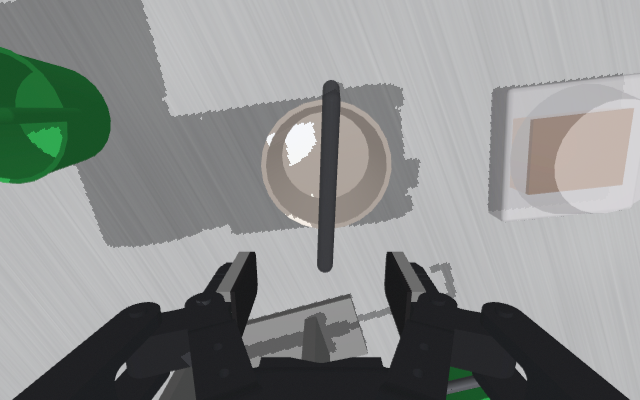

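Emit:
move_arm(deltas=[[0,0.005,0.03,0.03,70],[0,0.005,0.07,0.06,70],[0,0.005,0.1,0.08,70],[0,0.005,0.113,0.08,70],[0,0.005,0.113,0.08,40],[0,0.005,0.113,0.08,10],[0,0.005,0.113,0.08,0],[0,0.005,0.113,0.08,0]])

```text
t: 17.87
tcp_pos: [0.5511, -0.0421, 0.1186]
tool_rot: [0.853, 0.521, -0.001, 0.002]
force: [1.2, 0.3, 0.8]
finger_gap: 0.134
```

Emit:
move_arm(deltas=[[0,0,0,0,0],[0,0,0,0,0],[0,0,-0.02,0,0],[0,0,-0.05,0,0],[0,0,-0.1,0,0],[0,0,-0.16,0,0],[0,0,-0.22,0,0],[0,0,-0.28,0,0]])

```text
t: 18.53
tcp_pos: [0.55, -0.0414, 0.2309]
tool_rot: [0.853, 0.521, -0.001, 0.001]
force: [0.3, 0.5, -1.6]
finger_gap: 0.076
```

```bash
python3 -c "
from h import *
go(.6126,.231,.30,-84.4)
snap('wrist','w16')"
```

```text
t18.53 tcp [ 0.55   -0.0414  0.2309] th-27.2 q6 0.20 F [ 0.3  0.5 -1.6] gap 0.076
  -> row [ 0.6767 -0.1715 -0.1754] twist 1.9981 rows>=6.9
```

View pics/w16.png

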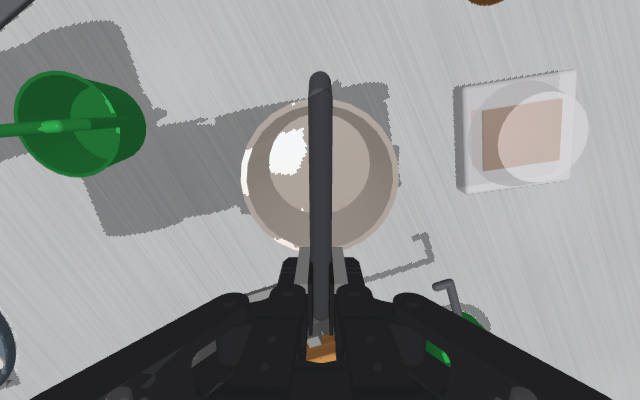

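Emit:
move_arm(deltas=[[0,0,-0.06,0.08,0],[0.04,-0.01,-0.13,0.2,0],[0.1,-0.03,-0.175,0.32,0],[0.18,-0.05,-0.175,0.44,0],[0.26,-0.07,-0.175,0.56,0],[0.34,-0.09,-0.175,0.68,0],[0.4,-0.1,-0.175,0.8,0],[0.44,-0.11,-0.175,0.92,0]])

```text
t: 19.25
tcp_pos: [0.5918, 0.1381, 0.2989]
tool_rot: [0.95, 0.313, -0.001, 0.001]
force: [0.4, -0.1, -1.2]
finger_gap: 0.077
```

```bash
python3 -c "
from h import *
go(.613,.230,.30,-84.4)"
```

```text
t19.25 tcp [0.5918 0.1381 0.2989] th-53.6 q6 0.98 F [ 0.4 -0.1 -1.2] gap 0.077
  -> row [ 0.1792 -0.1534 -0.0034] twist 1.0760 rows>=2.3
```

Emit:
move_arm(deltas=[[0.03,-0.03,0,0.12,0],[0.06,-0.06,0,0.25,0],[0.1,-0.09,0,0.37,0],[0.14,-0.12,0,0.5,0],[0.18,-0.153,0,0.62,0],[0.18,-0.153,0,0.75,0],[0.18,-0.153,0,0.87,0],[0.18,-0.153,0,1.0,0]])

```text
t: 19.92
tcp_pos: [0.6126, 0.228, 0.298]
tool_rot: [0.998, 0.067, -0.001, 0.002]
force: [0.5, -0.2, -2.2]
finger_gap: 0.076
```

```bash
python3 -c "
from h import *
go(.613,.230,.205,-84.4)"
```

```text
t19.92 tcp [0.6126 0.228  0.298 ] th-82.3 q6 1.62 F [ 0.5 -0.2 -2.2] gap 0.076
  -> row [ 0.0022 -0.0057  0.2326] twist 0.0740 rows>=2.2
```

Emit:
move_arm(deltas=[[0.002,-0.003,0.03,0.07,0],[0.002,-0.003,0.07,0.074,0],[0.002,-0.003,0.12,0.074,0],[0.002,-0.003,0.17,0.074,0],[0.002,-0.003,0.21,0.074,0],[0.002,-0.003,0.23,0.074,0],[0.002,-0.003,0.233,0.074,0],[0.002,-0.003,0.233,0.074,0]])

```text
t: 20.58
tcp_pos: [0.6136, 0.2284, 0.2052]
tool_rot: [0.999, 0.05, -0.001, 0.002]
force: [-0.3, -0.0, -0.8]
finger_gap: 0.074
```

```bash
python3 -c "
from h import *
go(.6032,.3296,.205,-84.4)
snap('wrist','w17')"
```

```text
t20.58 tcp [0.6136 0.2284 0.2052] th-84.3 q6 1.66 F [-0.3 -0.  -0.8] gap 0.074
  -> row [-0.0006 -0.2544 -0.0006] twist 0.0040 rows>=2.4
```

View pics/w17.png

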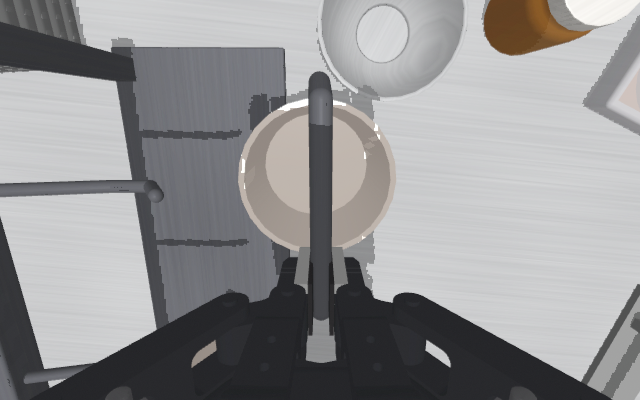

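```bash
python3 -c "
from h import *
c,p,d=load('w17'); print(atz(c,156,195,.184)); a=atz(c,320,82,.213);b=atz(c,320,316,.213);print(a,b,(a+b)/2,np.linalg.norm(a-b))"
```

```text
[0.63683767 0.30890425 0.184     ]
[0.69317563 0.23544267 0.213     ] [0.59787236 0.22593547 0.213     ] [0.645524   0.23068907 0.213     ] 0.09577630488052163
```

Emit:
move_arm(deltas=[[0,0,0,0,0],[-0.001,-0.03,0,0,0],[-0.001,-0.07,0,0,0],[-0.002,-0.12,0,0,0],[-0.002,-0.17,0,0,0],[-0.002,-0.22,0,0,0],[-0.002,-0.25,0,0,0],[-0.002,-0.25,0,0,0]])

```text
t: 21.3
tcp_pos: [0.602, 0.3319, 0.2055]
tool_rot: [0.999, 0.052, 0.0, 0.001]
force: [0.4, -0.1, -1.2]
finger_gap: 0.081
```

```bash
python3 -c "
from h import *
snap('wrist','w18')
go(.6026,.3287,.165,-84.4)
"
```

```text
t21.35 tcp [0.6023 0.3299 0.2053] th-84.1 q6 1.81 F [ 0.1 -0.8 -1.8] gap 0.077
  -> row [0.0004 0.0027 0.1009] twist 0.0104 rows>=1.0
```

View pics/w18.png

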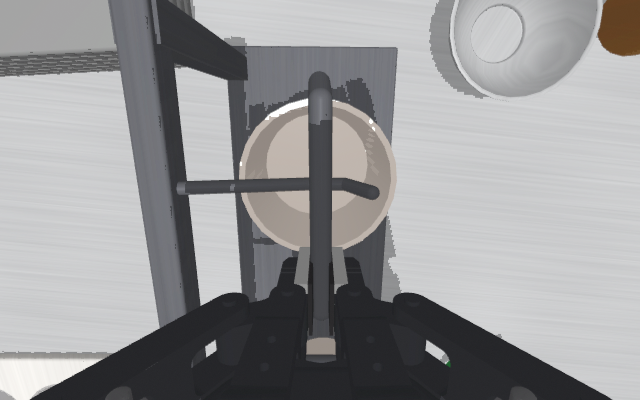

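Emit:
move_arm(deltas=[[0,0.001,0.02,0,0],[0,0.001,0.04,0,0],[0,0.001,0.06,0,0],[0,0.001,0.08,0,0],[0,0.001,0.092,0,0],[0,0.001,0.1,0,0],[0,0.001,0.104,0,0],[0,0.001,0.104,0,0]])

```text
t: 22.02
tcp_pos: [0.6024, 0.3265, 0.1648]
tool_rot: [0.999, 0.05, -0.001, 0.002]
force: [-5.1, -2.6, 7.6]
finger_gap: 0.073
```

```bash
python3 -c "
from h import *
c,p,d=snap('wrist','w19')
go(.6026,.3287,.165,-84.4)
crop(cv2.imread('pics/w19.png'),160,60,420,260,3,'w19c.png')
"
```

```text
t22.07 tcp [0.6024 0.3265 0.1649] th-84.3 q6 1.81 F [-4.4 -3.2  6.4] gap 0.078
  -> row [ 0.001  -0.0055 -0.0003] twist 0.0033 rows>=0.1
```

View pics/w19c.png

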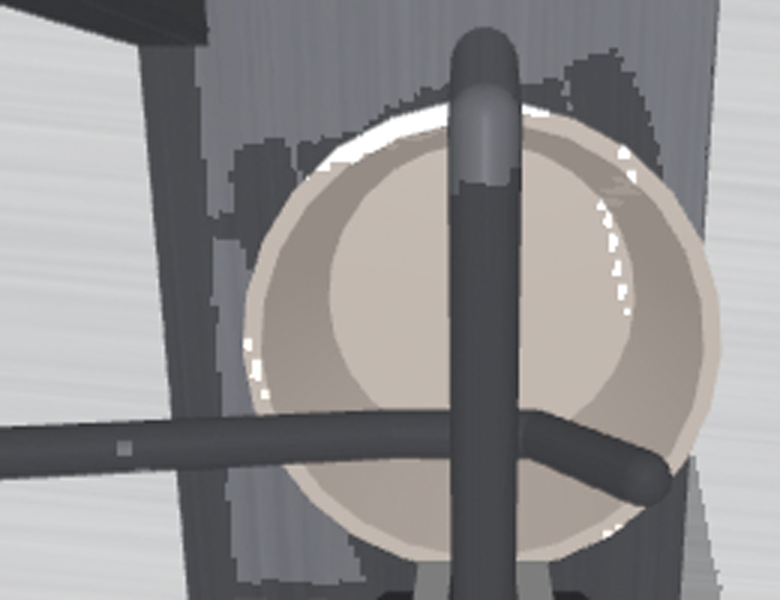

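Emit:
move_arm(deltas=[[0,0,-0.005,0,0],[0,0,-0.005,0,0],[0,0,-0.005,0,15],[0,0,-0.005,0,25],[0,0,-0.005,0,35],[0,0,-0.005,0,35],[0,0,-0.005,0,35],[0,0,-0.005,0,35]])

```text
t: 22.73
tcp_pos: [0.603, 0.3273, 0.1654]
tool_rot: [0.999, 0.05, -0.0, 0.002]
force: [0.4, -0.4, -0.8]
finger_gap: 0.352
```

Emit:
move_arm(deltas=[[0,0,-0.03,0,35],[0,0,-0.07,0,35],[0,0,-0.13,0,35],[0,0,-0.2,0,35],[0,0,-0.28,0,35],[0,0,-0.36,0,35],[0,0.03,-0.44,0,50],[0,0.08,-0.48,0,50]])

```text
t: 23.4
tcp_pos: [0.6073, 0.2982, 0.3639]
tool_rot: [0.999, 0.051, 0.004, 0.0]
force: [0.8, -0.4, 1.1]
finger_gap: 0.5
```

```bash
python3 -c "
from h import *
go(.42,-.17,.30,81)
snap('wrist','w20');snap('side','s20');snap('top','t20')
crop(cv2.imread('pics/s20.png'),230,60,480,320,3,'s20c.png')
crop(cv2.imread('pics/t20.png'),300,140,480,300,4,'t20c.png')"
```

```text
t23.40 tcp [0.6073 0.2982 0.3639] th-84.1 q6 1.76 F [ 0.8 -0.4  1.1] gap 0.500
  -> row [-0.587   1.1161  0.1562] twist -5.7636 rows>=12.2
```

View pics/s20c.png

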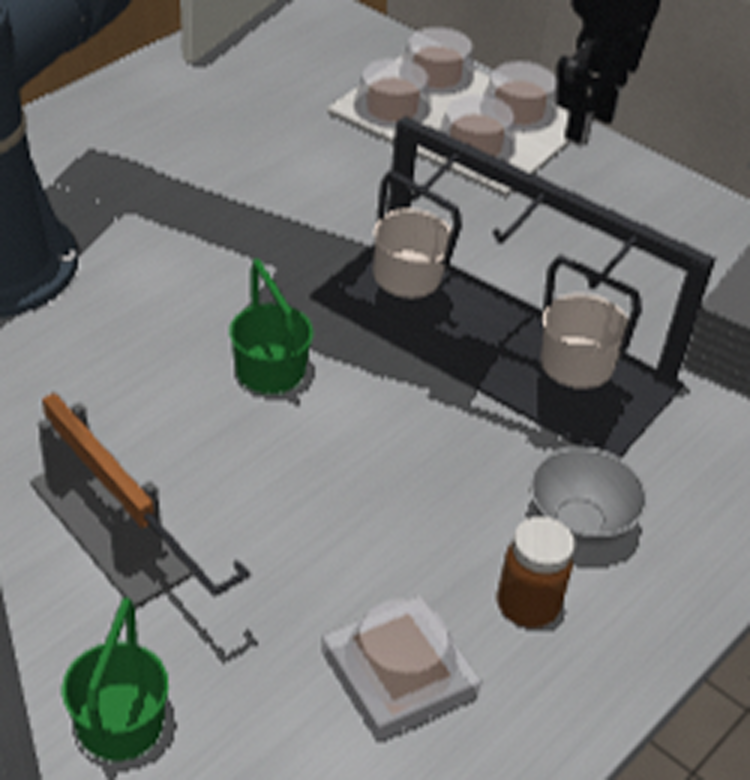

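View pics/t20c.png

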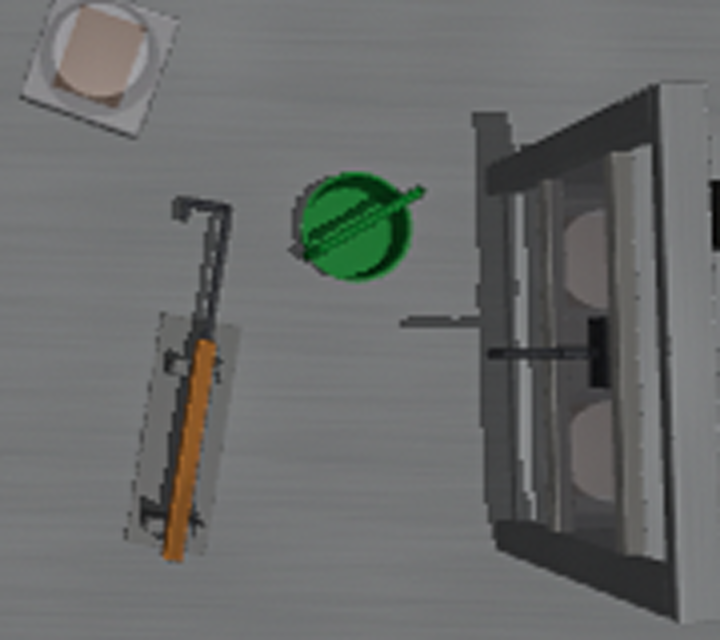

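View pics/w20.png

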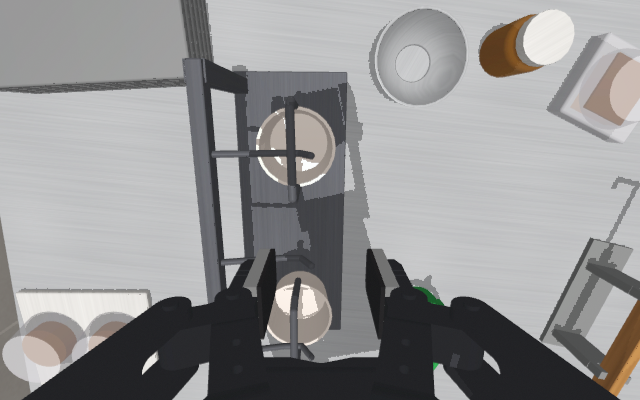

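Emit:
move_arm(deltas=[[-0.02,0.05,0,-0.12,60],[-0.06,0.13,0,-0.24,60],[-0.1,0.22,0,-0.36,60],[-0.14,0.31,0,-0.48,60],[-0.18,0.4,0,-0.6,60],[-0.22,0.49,0,-0.72,60],[-0.26,0.58,0,-0.84,60],[-0.3,0.67,0,-0.96,60]])

```text
t: 24.22
tcp_pos: [0.5119, 0.0169, 0.3575]
tool_rot: [0.958, 0.288, -0.002, 0.001]
force: [0.8, -1.1, -0.4]
finger_gap: 0.599
```

```bash
python3 -c "
from h import *
go(.42,-.15,.34,82)"
```

```text
t24.22 tcp [0.5119 0.0169 0.3575] th-56.6 q6 0.80 F [ 0.8 -1.1 -0.4] gap 0.599
  -> row [-0.4214  0.2217  0.0456] twist -4.8365 rows>=4.6
```

Emit:
move_arm(deltas=[[-0.05,0.03,0,-0.12,60],[-0.11,0.06,0,-0.25,60],[-0.17,0.09,0,-0.37,60],[-0.23,0.12,0,-0.5,60],[-0.29,0.15,0,-0.62,60],[-0.35,0.18,0,-0.75,60],[-0.4,0.21,0,-0.87,60],[-0.42,0.22,0,-1.0,60]])

```text
t: 24.88
tcp_pos: [0.4197, -0.1494, 0.3583]
tool_rot: [0.857, 0.514, -0.002, 0.0]
force: [-0.3, 0.2, -0.3]
finger_gap: 0.601
```

Emit:
move_arm(deltas=[[0,0,0,-0.12,60],[0,0,0,-0.25,60],[0,0,0,-0.37,60],[0,0,0,-0.5,60],[0,0,0,-0.62,60],[0,0,0,-0.75,60],[0,0,0,-0.87,60],[0,0,0,-1.0,60]])

```text
t: 25.55
tcp_pos: [0.4208, -0.147, 0.3582]
tool_rot: [0.703, 0.712, -0.002, -0.001]
force: [-0.0, -0.3, 0.4]
finger_gap: 0.6
```

Emit:
move_arm(deltas=[[0,0,0,-0.12,60],[0,0,0,-0.25,60],[0,0,0,-0.37,60],[0,0,0,-0.5,60],[0,0,0,-0.62,60],[0,0,0,-0.75,60],[0,0,0,-0.87,60],[0,0,0,-1.0,60]])

```text
t: 26.22
tcp_pos: [0.4208, -0.147, 0.3582]
tool_rot: [0.505, 0.863, -0.001, -0.001]
force: [-0.2, 0.3, -0.5]
finger_gap: 0.6
```

Emit:
move_arm(deltas=[[0,0,0,-0.12,60],[0,0,0,-0.25,60],[0,0,0,-0.37,60],[0,0,0,-0.5,60],[0,0,0,-0.62,60],[0,0,0,-0.75,60],[0,0,0,-0.87,60],[0,0,0,-1.0,60]])

```text
t: 26.88
tcp_pos: [0.4208, -0.147, 0.3582]
tool_rot: [0.276, 0.961, -0.001, -0.001]
force: [0.3, -0.1, 0.2]
finger_gap: 0.6
```

```bash
python3 -c "
from h import *
go(.42,-.15,.34,82)
snap('wrist','w21')"
```

```text
t26.88 tcp [ 0.4208 -0.147   0.3582] th58.0 q6 -1.60 F [ 0.3 -0.1  0.2] gap 0.600
  -> row [-0.0024 -0.0072  0.0455] twist -0.8373 rows>=0.4
```

View pics/w21.png

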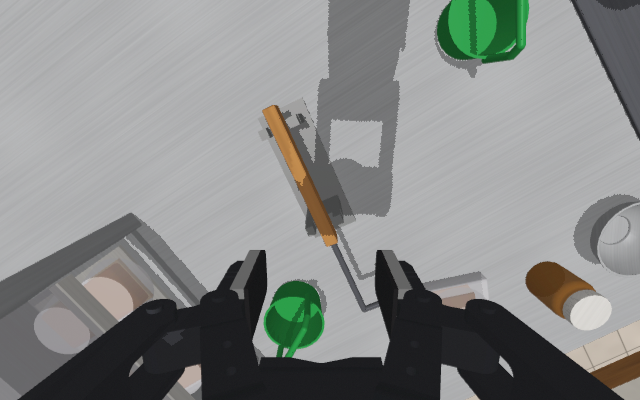

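Run:
```python
from h import *
c,p,d=load('w21'); crop(p,240,90,390,320,3.4,'w21c.png')
```

```text
(no output)
```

View pics/w21c.png

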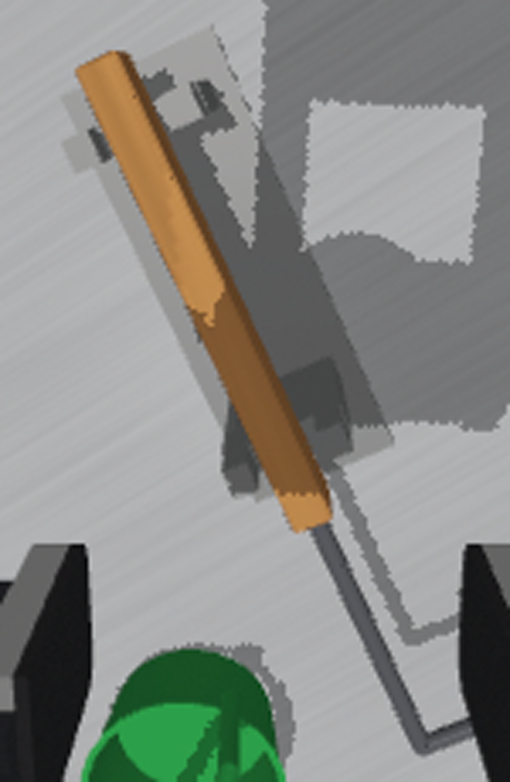

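Run:
```python
from h import *
c,p,d=load('w21'); X=cloud(c,d)
def m(x,y,z):
    u,v=240+x/3.4,90+y/3.4; print(np.round(atz(c,u,v,z),4),np.round(X[int(v),int(u)],4)); return atz(c,u,v,z)
a=m(98,62,.115);b=m(308,523,.115);k=m(425,742,.1);m(322,530,.1)
e=(b-a)[:2];L=np.linalg.norm(e);e/=L;print(L,np.degrees(np.arctan2(e[1],e[0])));g=a[:2]+e*.1;g2=b[:2]-e*.08;print(g,g2,'corner dist',np.linalg.norm(k[:2]-g),np.degrees(np.arctan2(*(k[:2]-g)[::-1])))
```

```text
[ 0.3269 -0.1579  0.115 ] [ 0.3261 -0.1587  0.114 ]
[ 0.4998 -0.1842  0.115 ] [ 0.4992 -0.1846  0.113 ]
[ 0.6111 -0.1968  0.1   ] [ 0.61   -0.1963  0.1012]
[ 0.5107 -0.1842  0.1   ] [ 0.508  -0.1837  0.1029]
0.1749565241834548 -8.637974032975421
[ 0.42571796 -0.17294304] [ 0.42073169 -0.17218555] corner dist 0.18693948583314593 -7.327251417999756
```

```bash
python3 -c "
from h import *
go(.4225,-.1722,.16,82)"
```

```text
t26.93 tcp [ 0.4208 -0.147   0.3582] th58.1 q6 -1.60 F [ 0.3 -0.1  0.8] gap 0.604
  -> row [-0.0377 -0.0497  0.4956] twist -0.8329 rows>=4.8
```

Emit:
move_arm(deltas=[[-0.01,-0.01,0.03,-0.12,60],[-0.02,-0.02,0.08,-0.25,60],[-0.03,-0.04,0.15,-0.37,60],[-0.038,-0.05,0.23,-0.5,60],[-0.038,-0.05,0.31,-0.62,60],[-0.038,-0.05,0.39,-0.74,60],[-0.038,-0.05,0.46,-0.82,60],[-0.038,-0.05,0.495,-0.83,60]])

```text
t: 27.6
tcp_pos: [0.4212, -0.1719, 0.1579]
tool_rot: [0.073, 0.997, 0.0, -0.003]
force: [0.1, 0.2, 1.1]
finger_gap: 0.596
```

```bash
python3 -c "
from h import *
go(.4225,-.1722,.092,82)
snap('wrist','w22')"
```

```text
t27.60 tcp [ 0.4212 -0.1719  0.1579] th81.6 q6 -2.05 F [0.1 0.2 1.1] gap 0.596
  -> row [-0.0045 -0.0003  0.1648] twist -0.0144 rows>=1.6
```

View pics/w22.png

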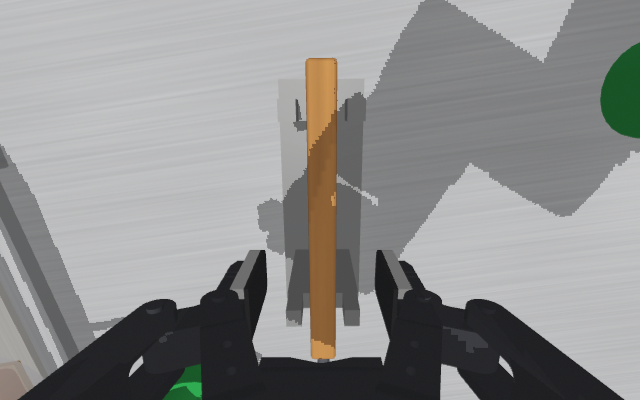

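```bash
python3 -c "
from h import *
c,p,d=load('w22')
e=np.array([np.cos(np.radians(-8)),np.sin(np.radians(-8))])
for s in (-.1,-.075,0,.055,.08): 
  P=np.array([.4225,-.1722])+e*s; print(s,proj(c,[*P,.115]),proj(c,[*P,.106]))"
```

```text
-0.1 [3.21432351e+02 5.38123335e+01 1.60026751e-01] [3.21380587e+02 5.68398106e+01 1.68684715e-01]
-0.075 [3.21741946e+02 1.07027017e+02 1.66853217e-01] [3.21676922e+02 1.07311661e+02 1.75511182e-01]
0 [3.22535348e+02 2.43401125e+02 1.87332617e-01] [3.22442070e+02 2.37631644e+02 1.95990582e-01]
0.055 [3.23015109e+02 3.25864844e+02 2.02350843e-01] [3.22908785e+02 3.17122403e+02 2.11008808e-01]
0.08 [3.23210408e+02 3.59433895e+02 2.09177310e-01] [3.23099654e+02 3.49631205e+02 2.17835275e-01]
```

Emit:
move_arm(deltas=[[-0.005,0,0.03,-0.01,60],[-0.005,0,0.07,-0.014,60],[-0.005,0,0.11,-0.014,60],[-0.005,0,0.14,-0.014,60],[-0.005,0,0.16,-0.014,60],[-0.005,0,0.165,-0.014,60],[-0.005,0,0.165,-0.014,50],[-0.005,0,0.165,-0.014,40]])

```text
t: 28.32
tcp_pos: [0.4256, -0.1745, 0.0959]
tool_rot: [0.07, 0.998, -0.002, 0.0]
force: [0.2, -0.2, -0.4]
finger_gap: 0.403
```

Emit:
move_arm(deltas=[[0,0,0,0,30],[0,0,0,0,20],[0,0,0,0,10],[0,0,0,0,0],[0,0,0,0,0],[0,0,0,0,0],[0,0,0,0,0],[0,0,0,0,0]], force=120)

```text
t: 28.98
tcp_pos: [0.4255, -0.1744, 0.0965]
tool_rot: [0.07, 0.998, -0.002, 0.0]
force: [0.1, 1.1, 6.2]
finger_gap: 0.163
```

```bash
python3 -c "
from h import *
go(.4225,-.1722,.092,82)
snap('wrist','w23')"
```

```text
t28.98 tcp [ 0.4255 -0.1744  0.0965] th82.0 q6 -2.06 F [0.1 1.1 6.2] gap 0.163
  -> row [0.0083 0.0045 0.0112] twist -0.0014 rows>=0.1
```

View pics/w23.png

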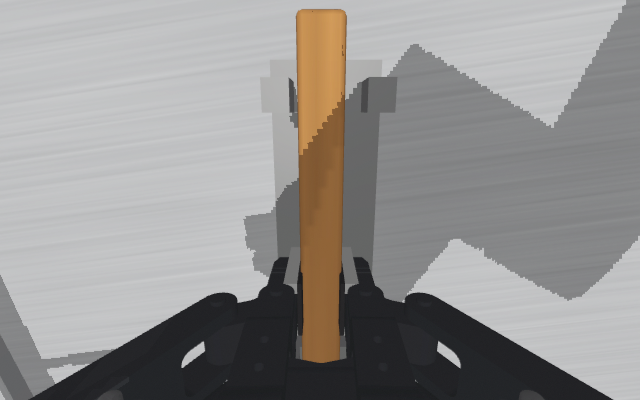

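Emit:
move_arm(deltas=[[0,0,-0.02,0,0],[0,0,-0.05,0,0],[0,0,-0.1,0,0],[0,0,-0.17,0,0],[0,0,-0.25,0,0],[0,0,-0.34,0,0],[0,0,-0.43,0,0],[0,0,-0.5,0,0]])

```text
t: 29.7
tcp_pos: [0.4253, -0.1736, 0.2988]
tool_rot: [0.07, 0.998, -0.003, 0.001]
force: [-0.1, -0.0, -2.1]
finger_gap: 0.165
```

```bash
python3 -c "
from h import *
go(.42,-.0,.34,0)
snap('wrist','w24');snap('side','s24');snap('top','t24')
crop(cv2.imread('pics/s24.png'),100,100,340,350,3,'s24c.png')
crop(cv2.imread('pics/t24.png'),300,140,480,300,4,'t24c.png')"
```

```text
t29.70 tcp [ 0.4253 -0.1736  0.2988] th82.0 q6 -2.06 F [-0.1 -0.  -2.1] gap 0.165
  -> row [ 0.0734  0.4274 -0.1055] twist 2.8620 rows>=4.3
```

View pics/s24c.png

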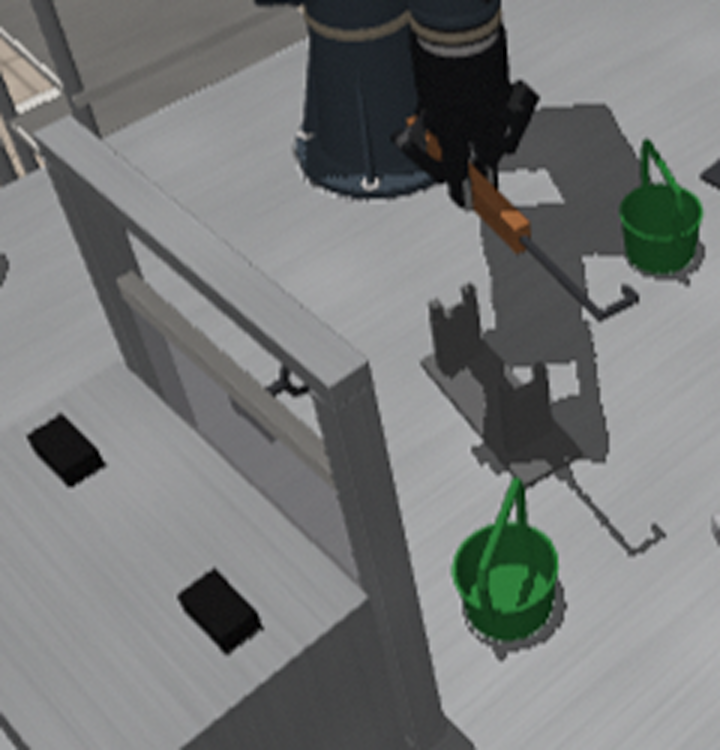

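View pics/t24c.png

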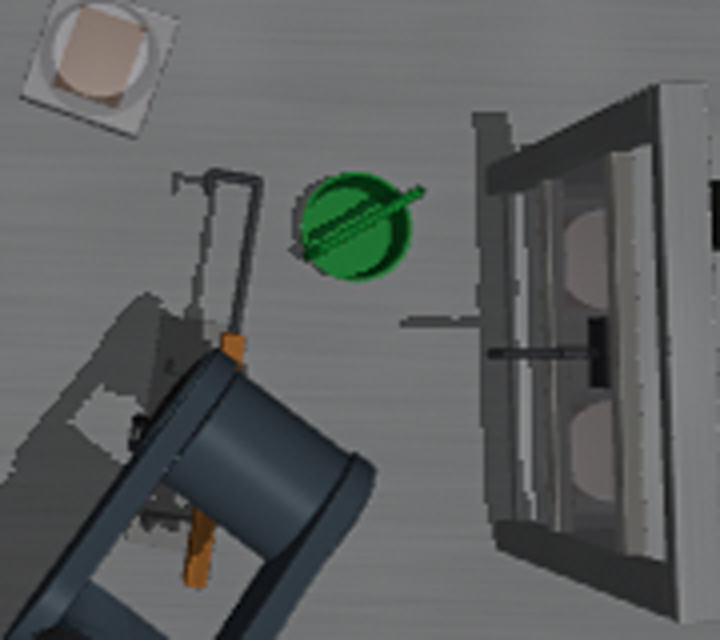

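View pics/w24.png

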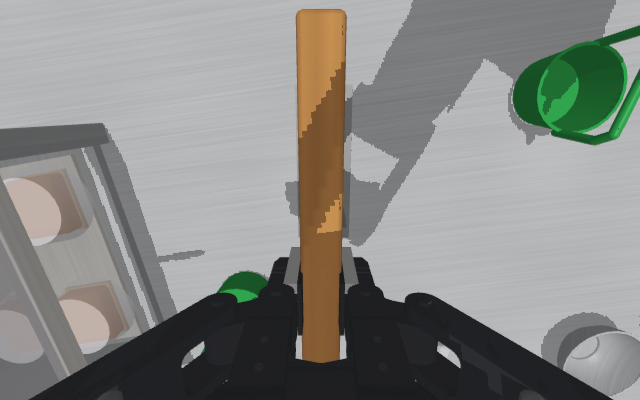

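Run:
```python
from h import *
c,p,d=load('t24'); X=cloud(c,d); cs,ps,ds=load('s24'); Xs=cloud(cs,ds)
crop(ps,170,200,230,260,10,'s24r.png'); crop(p,405,205,465,255,12,'t24r.png')
# top beam edges
k=(X[...,2]>.4)&(X[...,1]<-.35)&(X[...,0]>.2)&(X[...,0]<.8)
P=X[k]; print(len(P),P.min(0),P.max(0))
hi=P[P[:,2]>.98*np.median(P[:,2])]
(c0,sz,ang)=cv2.minAreaRect(hi[:,:2].astype(np.float32)); print(c0,sz,ang)
for n,Y in(('top',X),('side',Xs)):
    k=(Y[...,2]>.27)&(Y[...,2]<.37)&(Y[...,1]>-.43)&(Y[...,1]<-.33)&(Y[...,0]>.46)&(Y[...,0]<.53)
    v,u=np.where(k); P=Y[k]; 
    for i in range(0,len(P),max(1,len(P)//25)): print(n,u[i],v[i],np.round(P[i],3))
```

```text
2121 [ 0.33024234 -0.47407004  0.40003395] [ 0.66400391 -0.43065438  0.49018571]
(0.49719303846359253, -0.45289933681488037) (0.3336126506328583, 0.032879799604415894) 2.078406572341919
top 422 227 [ 0.497 -0.368  0.306]
top 424 227 [ 0.497 -0.371  0.318]
top 426 227 [ 0.497 -0.375  0.326]
top 428 227 [ 0.497 -0.38   0.331]
top 430 227 [ 0.497 -0.386  0.329]
top 432 227 [ 0.497 -0.391  0.331]
top 434 227 [ 0.497 -0.396  0.334]
top 436 227 [ 0.497 -0.402  0.331]
top 438 227 [ 0.498 -0.408  0.328]
top 440 227 [ 0.498 -0.418  0.312]
top 442 227 [ 0.498 -0.424  0.31 ]
top 444 227 [ 0.498 -0.43   0.31 ]
top 423 228 [ 0.494 -0.37   0.314]
top 425 228 [ 0.494 -0.374  0.318]
top 427 228 [ 0.494 -0.378  0.325]
top 429 228 [ 0.494 -0.383  0.328]
top 431 228 [ 0.494 -0.387  0.333]
top 433 228 [ 0.494 -0.393  0.334]
top 435 228 [ 0.494 -0.399  0.333]
top 437 228 [ 0.495 -0.405  0.329]
top 439 228 [ 0.495 -0.412  0.324]
top 441 228 [ 0.495 -0.42   0.316]
top 443 228 [ 0.495 -0.425  0.318]
top 423 229 [ 0.491 -0.37   0.311]
top 425 229 [ 0.491 -0.373  0.323]
top 428 229 [ 0.491 -0.38   0.327]
top 
[... 692 characters left out ...]
8 -0.43   0.307]
side 191 229 [ 0.498 -0.425  0.303]
side 193 229 [ 0.504 -0.423  0.306]
side 195 229 [ 0.504 -0.419  0.303]
side 197 229 [ 0.499 -0.412  0.293]
side 200 229 [ 0.499 -0.405  0.287]
side 202 229 [ 0.5   -0.401  0.284]
side 191 230 [ 0.503 -0.428  0.305]
side 193 230 [ 0.504 -0.424  0.304]
side 195 230 [ 0.501 -0.418  0.296]
side 197 230 [ 0.503 -0.414  0.294]
side 199 230 [ 0.501 -0.409  0.288]
side 201 230 [ 0.501 -0.405  0.285]
side 191 231 [ 0.505 -0.429  0.305]
side 196 231 [ 0.501 -0.417  0.291]
side 198 231 [ 0.502 -0.412  0.288]
side 200 231 [ 0.504 -0.409  0.287]
side 202 231 [ 0.502 -0.403  0.28 ]
side 197 232 [ 0.502 -0.415  0.287]
side 199 232 [ 0.502 -0.411  0.283]
```

View pics/s24r.png

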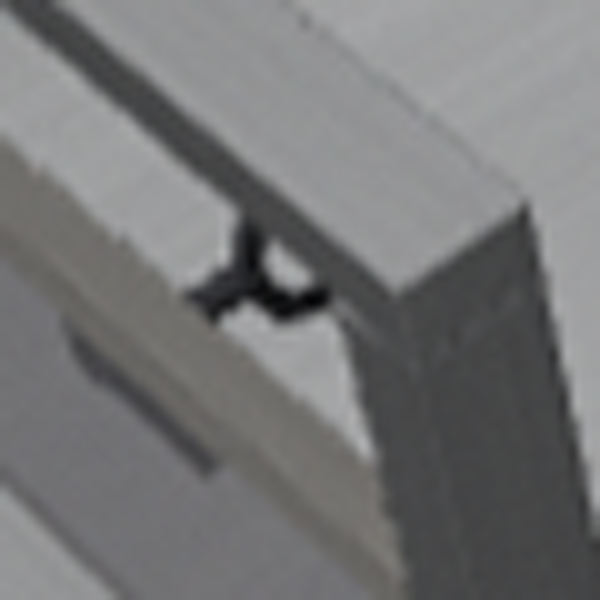

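View pics/t24r.png

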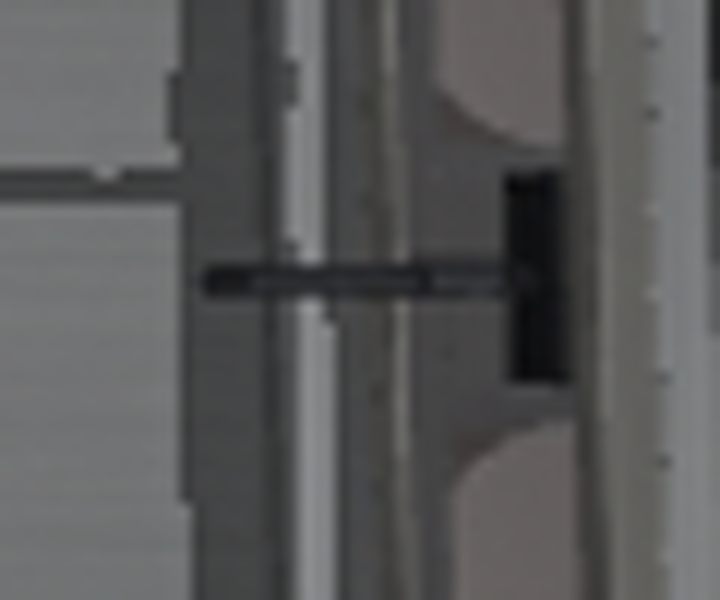

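Emit:
move_arm(deltas=[[0.01,0.04,-0.03,0.08,0],[0.02,0.1,-0.06,0.2,0],[0.03,0.17,-0.1,0.32,0],[0.04,0.24,-0.1,0.44,0],[0.05,0.3,-0.1,0.56,0],[0.06,0.36,-0.1,0.68,0],[0.06,0.4,-0.1,0.8,0],[0.06,0.4,-0.1,0.92,0]])

```text
t: 30.52
tcp_pos: [0.4219, -0.0086, 0.3331]
tool_rot: [0.295, 0.955, -0.001, -0.002]
force: [-0.5, -0.5, -2.3]
finger_gap: 0.162
```

Emit:
move_arm(deltas=[[0,0,0,0.12,0],[0,0,0,0.24,0],[0,0,0,0.36,0],[0,0,0,0.48,0],[0,0,0,0.6,0],[0,0,0,0.72,0],[0,0,0,0.84,0],[0,0,0,0.94,0]])

```text
t: 31.18
tcp_pos: [0.4224, -0.0113, 0.333]
tool_rot: [0.511, 0.86, -0.002, -0.002]
force: [-0.3, 0.3, -2.1]
finger_gap: 0.166
```

Emit:
move_arm(deltas=[[0,0,0,0.12,0],[0,0,0,0.24,0],[0,0,0,0.36,0],[0,0,0,0.48,0],[0,0,0,0.6,0],[0,0,0,0.72,0],[0,0,0,0.84,0],[0,0,0,0.93,0]])

```text
t: 31.85
tcp_pos: [0.4224, -0.0113, 0.333]
tool_rot: [0.695, 0.719, -0.003, -0.001]
force: [-0.3, -0.0, -0.2]
finger_gap: 0.165
```

```bash
python3 -c "
from h import *
go(.43,-.16,.335,2)
snap('side','s25');snap('top','t25')
crop(cv2.imread('pics/s25.png'),100,100,340,350,3,'s25c.png')
crop(cv2.imread('pics/t25.png'),280,140,480,300,4,'t25c.png')"
```

```text
t31.85 tcp [ 0.4224 -0.0113  0.333 ] th1.9 q6 -0.32 F [-0.3 -0.  -0.2] gap 0.165
  -> row [-0.3721  0.0067 -0.0042] twist -0.0036 rows>=3.6
```

View pics/s25c.png

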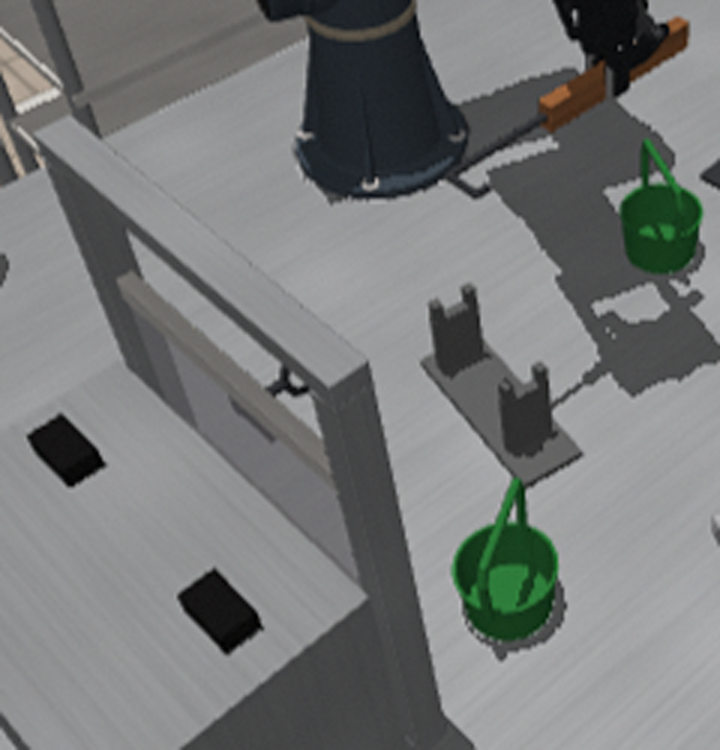

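View pics/t25c.png

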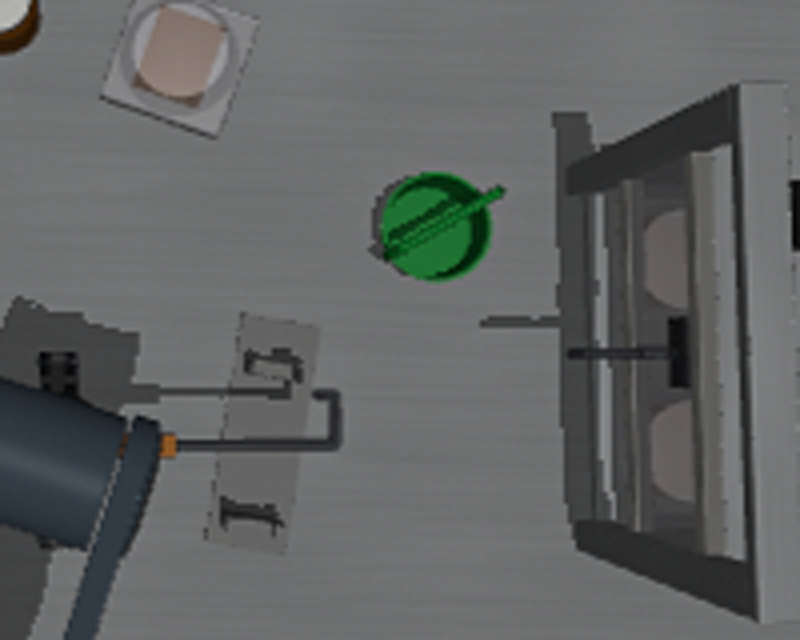

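Run:
```python
from h import *
c,p,d=load('t25'); X=cloud(c,d)
def m(x,y,z,n):
    u,v=280+x/4,140+y/4; P=atz(c,u,v,z); print(n,np.round(P,4),np.round(X[int(round(v)),int(round(u))],4)); return P
z=.3365
K=m(336,444,z,'corner'); m(336,394,z,'tip corner'); m(318,394,z,'tip end'); m(180,446,z,'shaft start')
m(569,353,.308,'ring near'); m(665,354,.308,'stem base')
m(738,85,.49,'beam far'); m(757,620,.49,'beam near')
```

```text
corner [ 0.426  -0.2019  0.3365] [ 0.4262 -0.2013  0.342 ]
tip corner [ 0.4605 -0.2013  0.3365] [ 0.4619 -0.2004  0.345 ]
tip end [ 0.4602 -0.1888  0.3365] [ 0.4617 -0.1894  0.3447]
shaft start [ 0.4219 -0.094   0.3365] [ 0.4206 -0.094   0.3385]
ring near [ 0.4933 -0.3688  0.308 ] [ 0.494  -0.3684  0.3068]
stem base [ 0.4943 -0.4367  0.308 ] [ 0.4956 -0.4348  0.3124]
beam far [ 0.6586 -0.4302  0.49  ] [ 0.6606 -0.4317  0.4812]
beam near [ 0.3318 -0.4424  0.49  ] [ 0.3304 -0.4454  0.4788]
```

```bash
python3 -c "
from h import *
go(.434,-.2115,.3015,2)"
```

```text
t31.95 tcp [ 0.4226 -0.0114  0.3332] th2.1 q6 -0.32 F [ 0.8 -0.2 -2.5] gap 0.165
  -> row [-0.5008  0.011   0.0803] twist 0.0021 rows>=4.9
```

Emit:
move_arm(deltas=[[-0.03,0.001,0.01,0,0],[-0.1,0.003,0.02,0,0],[-0.19,0.005,0.03,0,0],[-0.28,0.007,0.05,0,0],[-0.37,0.009,0.07,0,0],[-0.44,0.01,0.08,0,0],[-0.485,0.011,0.08,0,0],[-0.5,0.011,0.08,0,0]])

```text
t: 32.62
tcp_pos: [0.4351, -0.2142, 0.3022]
tool_rot: [0.695, 0.719, -0.002, 0.0]
force: [0.1, 0.2, -1.9]
finger_gap: 0.168
```

```bash
python3 -c "
from h import *
go(.436,-.211,.3015,2)
snap('side','s26');snap('top','t26')
go(.436,-.211,.3015,2)
crop(cv2.imread('pics/s26.png'),150,180,270,290,6,'s26c.png')
crop(cv2.imread('pics/t26.png'),360,190,480,280,6,'t26c.png')"
```

```text
t32.62 tcp [ 0.4351 -0.2142  0.3022] th1.9 q6 -0.72 F [ 0.1  0.2 -1.9] gap 0.168
  -> row [0.0079 0.0025 0.0017] twist -0.0021 rows>=0.1
t32.72 tcp [ 0.435  -0.2119  0.3027] th2.0 q6 -0.72 F [ 0.1  0.2 -1.4] gap 0.166
  -> row [0.0022 0.0026 0.0029] twist -0.0005 rows>=0.0
```

View pics/s26c.png

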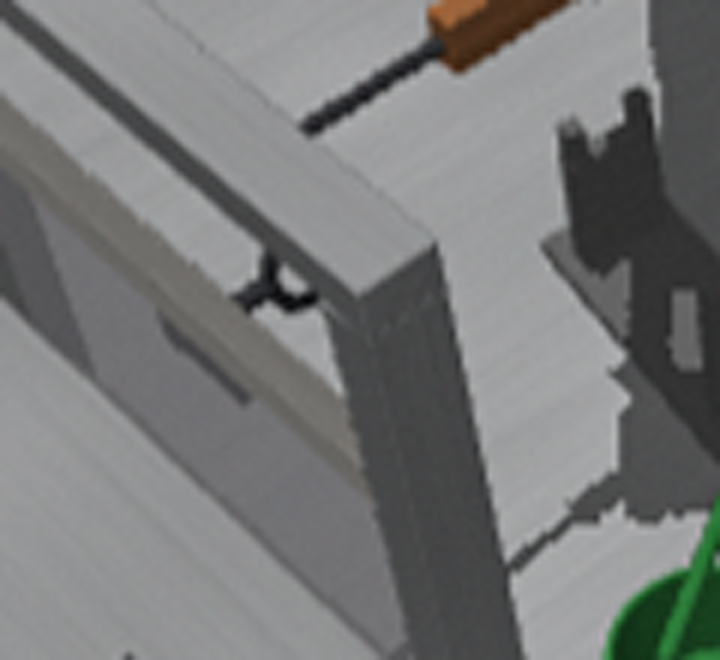

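View pics/t26c.png

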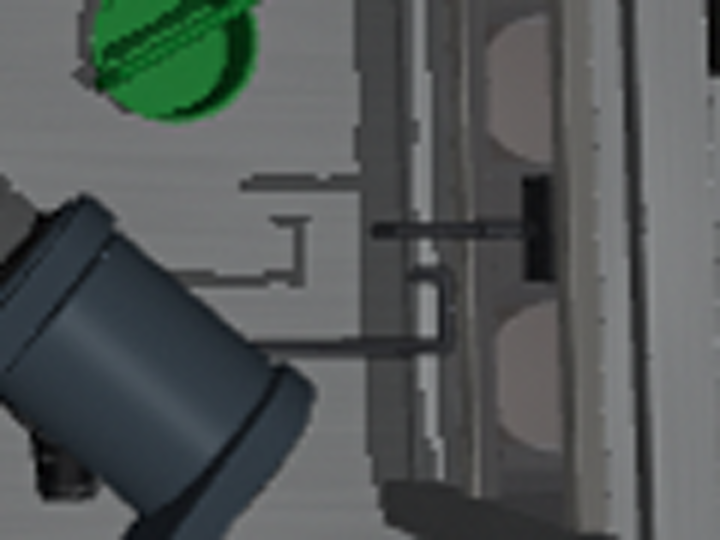

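Run:
```python
from h import *
c,p,d=load('t26'); X=cloud(c,d)
for n,(u0,u1,v0,v1) in (('bar',(432,436,236,247)),('shaft',(412,432,246,250)),('tip',(427,434,233,238)),('ring',(421,450,227,230))):
    P=X[v0:v1,u0:u1].reshape(-1,3); P=P[P[:,2]>.28]
    print(n,len(P),np.round(np.median(P,0),4),np.round(np.percentile(P[:,2],[10,50,90]),4))
for u in range(420,452,2): print(u,np.round(X[228,u],4),np.round(X[229,u],4))
```

```text
bar 34 [ 0.4582 -0.4016  0.3096] [0.3055 0.3096 0.313 ]
shaft 41 [ 0.4397 -0.3656  0.3111] [0.3081 0.3111 0.3145]
tip 15 [ 0.4747 -0.393   0.3106] [0.3053 0.3106 0.3151]
ring 84 [ 0.4945 -0.3996  0.322 ] [0.3086 0.322  0.3335]
420 [ 0.4985 -0.4308  0.0024] [ 0.4951 -0.4326 -0.0057]
422 [ 0.4938 -0.366   0.317 ] [ 0.4912 -0.3683  0.3069]
424 [ 0.4939 -0.3706  0.3213] [ 0.4911 -0.3712  0.319 ]
426 [ 0.4939 -0.3746  0.3281] [ 0.4912 -0.376   0.3226]
428 [ 0.494  -0.3796  0.3309] [ 0.4913 -0.3808  0.3259]
430 [ 0.4942 -0.3854  0.3299] [ 0.4914 -0.3855  0.3294]
432 [ 0.4943 -0.3898  0.3343] [ 0.4916 -0.3911  0.3292]
434 [ 0.4944 -0.3951  0.3353] [ 0.4916 -0.3947  0.3369]
436 [ 0.4945 -0.401   0.3339] [ 0.4919 -0.404   0.3226]
438 [ 0.4734 -0.0622  1.6498] [ 0.492  -0.4084  0.3272]
440 [ 0.4951 -0.4164  0.318 ] [ 0.4924 -0.4191  0.3078]
442 [ 0.4953 -0.4233  0.313 ] [ 0.4925 -0.4231  0.314 ]
444 [ 0.4955 -0.43    0.3091] [ 0.4927 -0.4299  0.3097]
446 [ 0.4956 -0.435   0.3115] [ 0.4928 -0.4357  0.309 ]
448 [ 0.4958 -0.4411  0.3098] [ 0.4929 -0.4406  0.3119]
450 [ 0.4958 -0.4445  0.3176] [ 0.4929 -0.444   0.3196]
```

Emit:
move_arm(deltas=[[0,0.012,0,0,0],[0,0.024,0,0,0],[0,0.036,0,0,0],[0,0.048,0,0,0],[0,0.06,0,0,0],[0,0.075,0,0,0],[0,0.09,0,0,0],[0,0.09,0,0,0]])

```text
t: 33.38
tcp_pos: [0.473, -0.2103, 0.3037]
tool_rot: [0.694, 0.72, -0.001, 0.002]
force: [-0.3, -0.2, -0.7]
finger_gap: 0.164
```

```bash
python3 -c "
from h import *
snap('top','t27')
go(.472,-.211,.1515,2)
crop(cv2.imread('pics/t27.png'),360,190,480,280,6,'t27c.png')"
```

```text
t33.43 tcp [ 0.4722 -0.2102  0.3036] th2.1 q6 -0.67 F [-0.5  0.4 -2.1] gap 0.164
  -> row [-4.000e-04 -3.000e-04  3.802e-01] twist 0.0037 rows>=3.6
```

View pics/t27c.png

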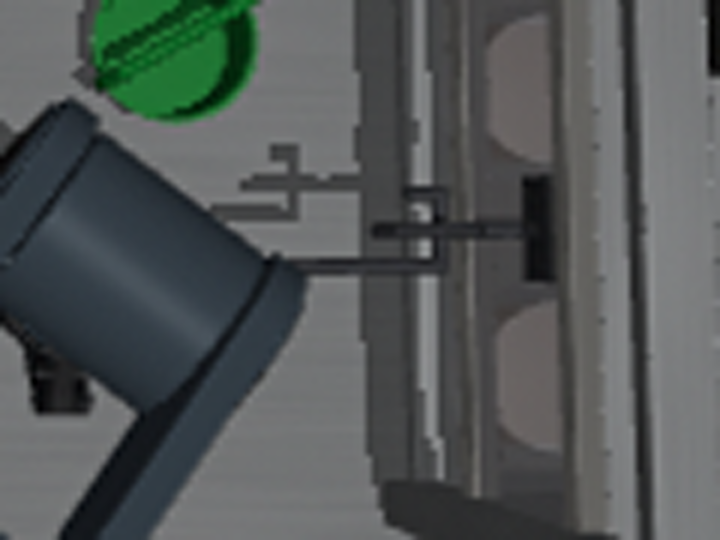

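Emit:
move_arm(deltas=[[0,0,0.015,0,0],[0,0,0.03,0,0],[0,0,0.045,0,0],[0,0,0.065,0,0],[0,0,0.085,0,0],[0,0,0.105,0,0],[0,0,0.125,0,0],[0,0,0.145,0,0]])

```text
t: 34.1
tcp_pos: [0.4713, -0.2104, 0.2448]
tool_rot: [0.694, 0.72, -0.002, 0.001]
force: [-1.0, 1.4, 1.9]
finger_gap: 0.166
```

```bash
python3 -c "
from h import *
snap('side','s28');c,p,d=snap('top','t28')
go(.472,-.211,.14,2)
crop(cv2.imread('pics/s28.png'),100,100,300,300,4,'s28c.png')
crop(cv2.imread('pics/t28.png'),360,190,480,280,6,'t28c.png')"
```

```text
t34.20 tcp [ 0.4708 -0.21    0.2439] th2.1 q6 -0.67 F [ 0.4  0.8 -2.1] gap 0.164
  -> row [-0.0022  0.0038  0.2597] twist 0.0027 rows>=2.5
```

View pics/t28c.png

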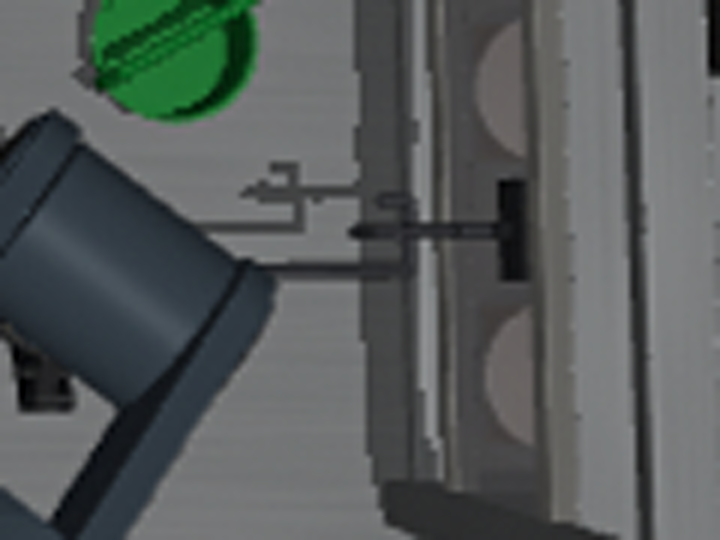

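View pics/s28c.png

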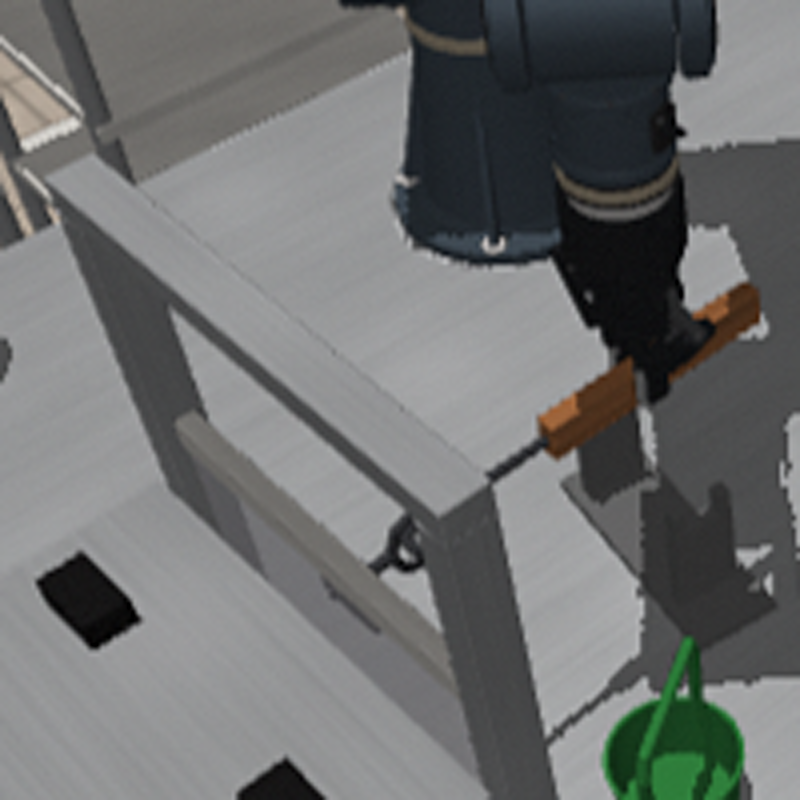

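Emit:
move_arm(deltas=[[0,0,0.02,0,0],[0,0,0.05,0,0],[0,0,0.08,0,0],[0,0,0.11,0,0],[0,0,0.14,0,0],[0,0,0.17,0,0],[0,0,0.2,0,0],[0,0,0.225,0,0]])

```text
t: 34.87
tcp_pos: [0.4717, -0.2109, 0.1549]
tool_rot: [0.694, 0.72, -0.002, 0.002]
force: [-0.4, 2.4, 1.3]
finger_gap: 0.171
```

Emit:
move_arm(deltas=[[0,0,0.005,0,0],[0,0,0.01,0,0],[0,0,0.015,0,0],[0,0,0.02,0,0],[0,0,0.024,0,0],[0,0,0.028,0,0],[0,0,0.032,0,0],[0,0,0.034,0,0]])

```text
t: 35.53
tcp_pos: [0.4718, -0.2112, 0.1424]
tool_rot: [0.694, 0.72, -0.002, 0.002]
force: [-1.4, 1.1, 0.7]
finger_gap: 0.163
```

```bash
python3 -c "
from h import *
snap('side','s29');c,p,d=snap('top','t29')
go(.472,-.211,.14,2)
crop(cv2.imread('pics/s29.png'),100,100,300,300,4,'s29c.png')
crop(cv2.imread('pics/t29.png'),360,190,480,280,6,'t29c.png')
X=cloud(c,d)
for u in range(408,450,2): print(u,[tuple(np.round(X[v,u],3)) for v in (227,228,229,230)])
"
```

```text
t35.63 tcp [ 0.4717 -0.2114  0.1421] th2.1 q6 -0.67 F [0.4 1.5 2.1] gap 0.169
  -> row [0.0011 0.0008 0.0053] twist 0.0021 rows>=0.1
408 [(np.float64(0.501), np.float64(-0.389), np.float64(0.003)), (np.float64(0.497), np.float64(-0.389), np.float64(0.001)), (np.float64(0.494), np.float64(-0.389), np.float64(0.002)), (np.float64(0.491), np.float64(-0.389), np.float64(0.002))]
410 [(np.float64(0.501), np.float64(-0.397), np.float64(-0.002)), (np.float64(0.498), np.float64(-0.397), np.float64(-0.001)), (np.float64(0.494), np.float64(-0.397), np.float64(-0.002)), (np.float64(0.491), np.float64(-0.397), np.float64(-0.001))]
412 [(np.float64(0.501), np.float64(-0.404), np.float64(-0.004)), (np.float64(0.495), np.float64(-0.367), np.float64(0.174)), (np.float64(0.492), np.float64(-0.367), np.float64(0.175)), (np.float64(0.491), np.float64(-0.403), np.float64(0.003))]
414 [(np.float64(0.502), np.float64(-0.411), np.float64(-0.005)), (np.float64(0.495), np.float64(-0.371), np.float64(0.188)), (np.float64(0.492), np.float64(-0.372), np.float64(0.181)), (np.float64(0.491), np.float64(-0.409), n
[... 3443 characters left out ...]
t64(-0.454), np.float64(0.222)), (np.float64(0.497), np.float64(-0.456), np.float64(0.214)), (np.float64(0.494), np.float64(-0.455), np.float64(0.218)), (np.float64(0.491), np.float64(-0.455), np.float64(0.216))]
446 [(np.float64(0.504), np.float64(-0.515), np.float64(0.025)), (np.float64(0.5), np.float64(-0.515), np.float64(0.023)), (np.float64(0.497), np.float64(-0.515), np.float64(0.025)), (np.float64(0.494), np.float64(-0.515), np.float64(0.023))]
448 [(np.float64(0.504), np.float64(-0.521), np.float64(0.027)), (np.float64(0.501), np.float64(-0.522), np.float64(0.024)), (np.float64(0.497), np.float64(-0.521), np.float64(0.028)), (np.float64(0.494), np.float64(-0.522), np.float64(0.025))]
```

View pics/t29c.png

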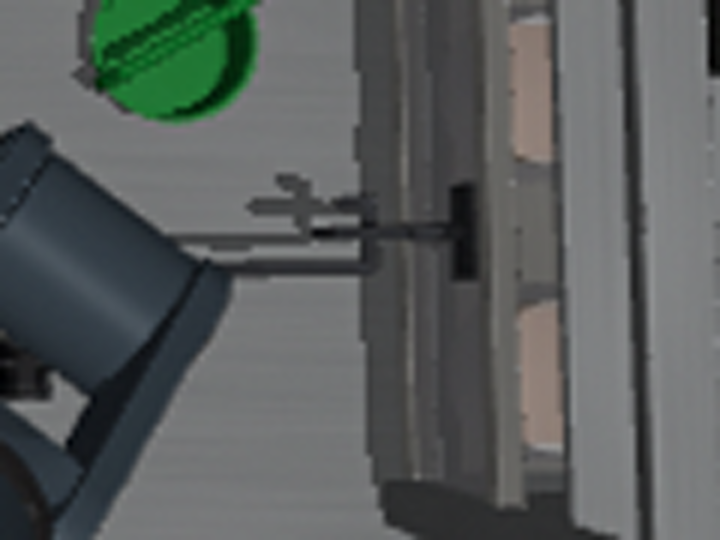

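View pics/s29c.png

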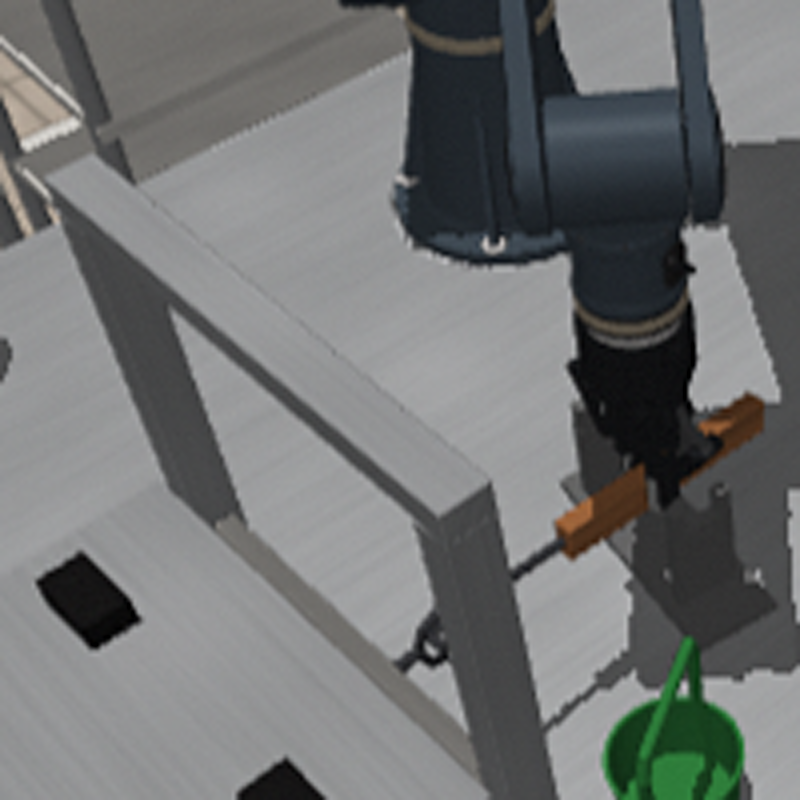

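Emit:
move_arm(deltas=[[0,0,0.003,0,0],[0,0,0.006,0,0],[0,0,0.009,0,0],[0,0,0.012,0,0],[0,0,0.015,0,0],[0,0,0.018,0,0],[0,0,0.018,0,0],[0,0,0.018,0,0]])

```text
t: 36.3
tcp_pos: [0.4718, -0.2113, 0.1349]
tool_rot: [0.694, 0.72, -0.002, 0.002]
force: [0.9, 0.1, 2.7]
finger_gap: 0.162
```

```bash
cat > ringz.py <<'E'
from h import *
import sys
n=sys.argv[1]
snap('side','s'+n);c,p,d=snap('top','t'+n)
go(.472,-.211,.14,2)
crop(cv2.imread('pics/s%s.png'%n),100,100,300,300,4,'s%sc.png'%n)
X=cloud(c,d)[225:233,405:432].reshape(-1,3); X=X[(X[:,2]>.14)&(X[:,1]<-.35)]
t=X[(X[:,1]>-.405)&(X[:,1]<-.388)]; s=X[(X[:,1]>-.441)&(X[:,1]<-.424)]
print('ring top',np.percentile(t[:,2],[50,80,95]),'stem',np.percentile(s[:,2],[20,50,80]) if len(s) else 0)
E
python3 ringz.py 30
```

```text
t36.40 tcp [ 0.4718 -0.2113  0.135 ] th2.1 q6 -0.67 F [-0.1 -0.   3.2] gap 0.167
  -> row [ 0.0007  0.0006 -0.0126] twist 0.0028 rows>=0.1
ring top [0.16220611 0.19615278 0.20018733] stem [0.17081495 0.17186497 0.17226229]
```

Emit:
move_arm(deltas=[[0,0,0.003,0,0],[0,0,0.006,0,0],[0,0,0.009,0,0],[0,0,0.012,0,0],[0,0,0.012,0,0],[0,0,0.012,0,0],[0,0,0.012,0,0],[0,0,0.012,0,0]])

```text
t: 37.07
tcp_pos: [0.4711, -0.2106, 0.1298]
tool_rot: [0.694, 0.72, -0.002, 0.001]
force: [0.4, -0.5, 1.6]
finger_gap: 0.167
```

```bash
python3 ringz.py 31
```

```text
t37.17 tcp [ 0.4711 -0.2106  0.1299] th2.1 q6 -0.67 F [0.5 0.8 1.6] gap 0.164
  -> row [-0.0011  0.0021 -0.0253] twist 0.0019 rows>=0.2
ring top [0.16215368 0.19667039 0.2010523 ] stem [0.17044203 0.17427348 0.17747754]
```

View pics/s31c.png

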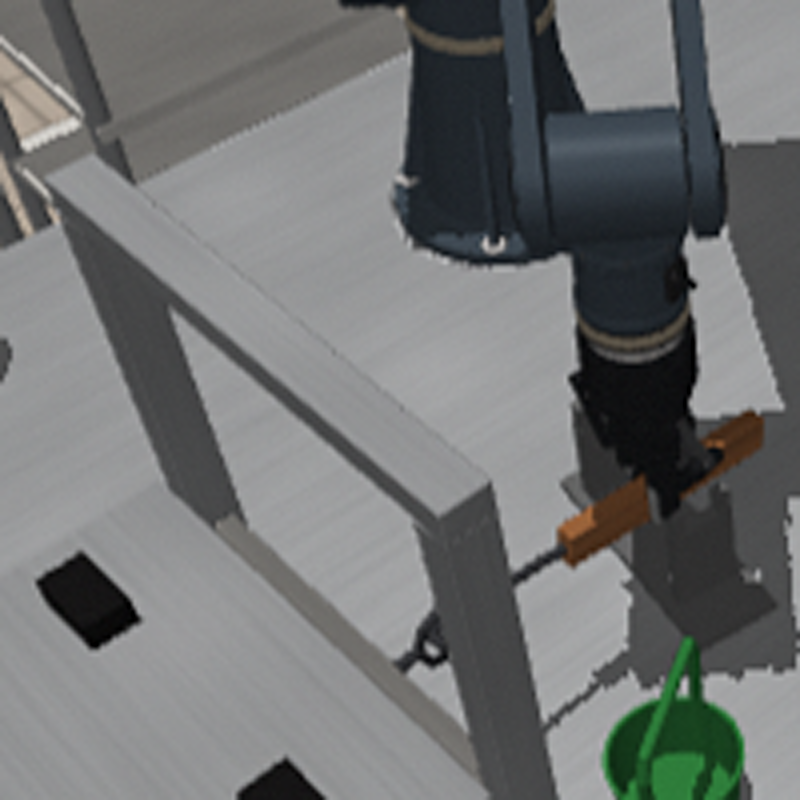

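Run:
```python
from h import *
for n in ('t27','t28','t29','t30','t31'):
    c,p,d=load(n); X=cloud(c,d).reshape(-1,3)
    X=X[(X[:,0]>.489)&(X[:,0]<.4985)&(X[:,1]<-.36)&(X[:,1]>-.445)&(X[:,2]>.14)&(X[:,2]<.36)]
    t=X[(X[:,1]>-.402)&(X[:,1]<-.39)]; s=X[(X[:,1]>-.442)&(X[:,1]<-.426)]
    S=cloud(c,d).reshape(-1,3); S=S[(S[:,0]>.467)&(S[:,0]<.48)&(S[:,1]<-.32)&(S[:,1]>-.395)&(S[:,2]>.12)&(S[:,2]<.36)]
    f=np.polyfit(S[:,1],S[:,2],1) if len(S)>4 else None
    print(n,'top %.4f'%np.median(t[:,2]),'stem %.4f'%np.median(s[:,2]),len(S),'shaft top z at y-.33,-.395',None if f is None else np.round(np.polyval(f,[-.33,-.395]),4))
```

```text
t27 top 0.3312 stem 0.3106 62 shaft top z at y-.33,-.395 [0.3112 0.3111]
t28 top 0.2838 stem 0.2659 54 shaft top z at y-.33,-.395 [0.2509 0.2525]
t29 top 0.1954 stem 0.1754 48 shaft top z at y-.33,-.395 [0.1565 0.1604]
t30 top 0.1960 stem 0.1733 51 shaft top z at y-.33,-.395 [0.1535 0.1595]
t31 top 0.1961 stem 0.1733 50 shaft top z at y-.33,-.395 [0.151 0.158]
```

Emit:
move_arm(deltas=[[0,0,-0.004,0,0],[0,0,-0.008,0,0],[0,0,-0.012,0,0],[0,0,-0.016,0,0],[0,0,-0.02,0,0],[0,0,-0.025,0,0],[0,0,-0.03,0,0],[0,0,-0.03,0,0]])

```text
t: 37.83
tcp_pos: [0.4715, -0.211, 0.1425]
tool_rot: [0.694, 0.72, -0.002, 0.001]
force: [0.5, -0.3, -1.0]
finger_gap: 0.17
```

```bash
cat > hk.py <<'E'
from h import *
import sys
n=sys.argv[1]; snap('side','s'+n);c,p,d=snap('top','t'+n); go(.472,-.211,.15,2)
X=cloud(c,d).reshape(-1,3)
T=X[(X[:,0]>.489)&(X[:,0]<.4985)&(X[:,1]<-.36)&(X[:,1]>-.445)&(X[:,2]>.14)&(X[:,2]<.36)]
t=T[(T[:,1]>-.402)&(T[:,1]<-.39)]; s=T[(T[:,1]>-.442)&(T[:,1]<-.426)]
x0=st()[0]['tcp_pos'][0]
S=X[(abs(X[:,0]-x0-.0025)<.007)&(X[:,1]<-.32)&(X[:,1]>-.395)&(X[:,2]>.12)&(X[:,2]<.36)]
f=np.polyfit(S[:,1],S[:,2],1)
print('ring top %.4f'%np.median(t[:,2]),'stem %.4f'%np.median(s[:,2]),len(S),'shaft top z at y-.33,-.395',np.round(np.polyval(f,[-.33,-.395]),4))
E
python3 hk.py 32
```

```text
t37.93 tcp [ 0.4714 -0.2109  0.1422] th2.1 q6 -0.67 F [ 0.3 -1.1 -0.9] gap 0.171
  -> row [-0.0004  0.0014 -0.0195] twist 0.0020 rows>=0.2
ring top 0.1953 stem 0.1776 59 shaft top z at y-.33,-.395 [0.1628 0.1697]
```

Emit:
move_arm(deltas=[[0,0,-0.005,0,0],[0,-0.01,-0.005,0,0],[0,-0.025,-0.005,0,0],[0,-0.04,-0.005,0,0],[0,-0.055,-0.005,0,0],[0,-0.07,-0.005,0,0],[0,-0.09,-0.005,0,0],[0,-0.1,-0.005,0,0]])

```text
t: 38.6
tcp_pos: [0.4299, -0.212, 0.144]
tool_rot: [0.694, 0.72, -0.002, 0.0]
force: [-0.6, -0.2, -0.9]
finger_gap: 0.17
```

```bash
python3 hk.py 33; python3 -c "
from h import *
crop(cv2.imread('pics/t33.png'),360,190,480,280,6,'t33c.png');crop(cv2.imread('pics/s33.png'),100,100,300,300,4,'s33c.png')"
```

```text
t38.70 tcp [ 0.4303 -0.2121  0.144 ] th2.0 q6 -0.72 F [ 0.6 -0.3 -1.3] gap 0.167
  -> row [-0.001   0.1042 -0.0151] twist 0.0004 rows>=1.0
ring top 0.1959 stem 0.1744 64 shaft top z at y-.33,-.395 [0.1639 0.1714]
```

View pics/t33c.png

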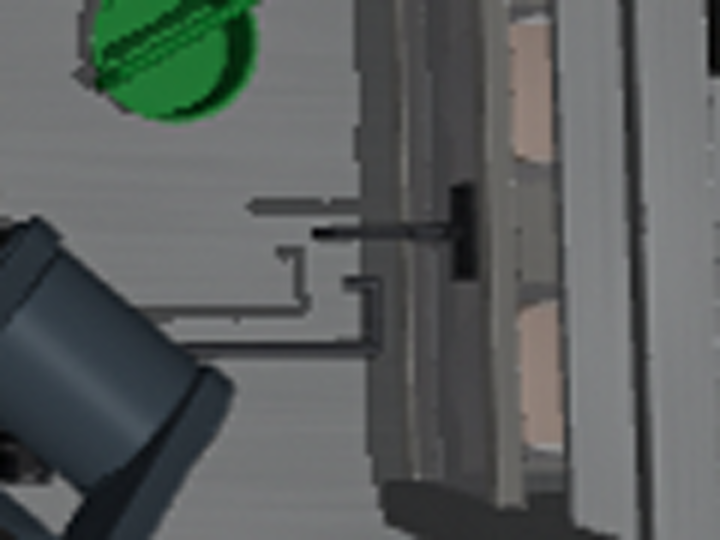

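View pics/s33c.png

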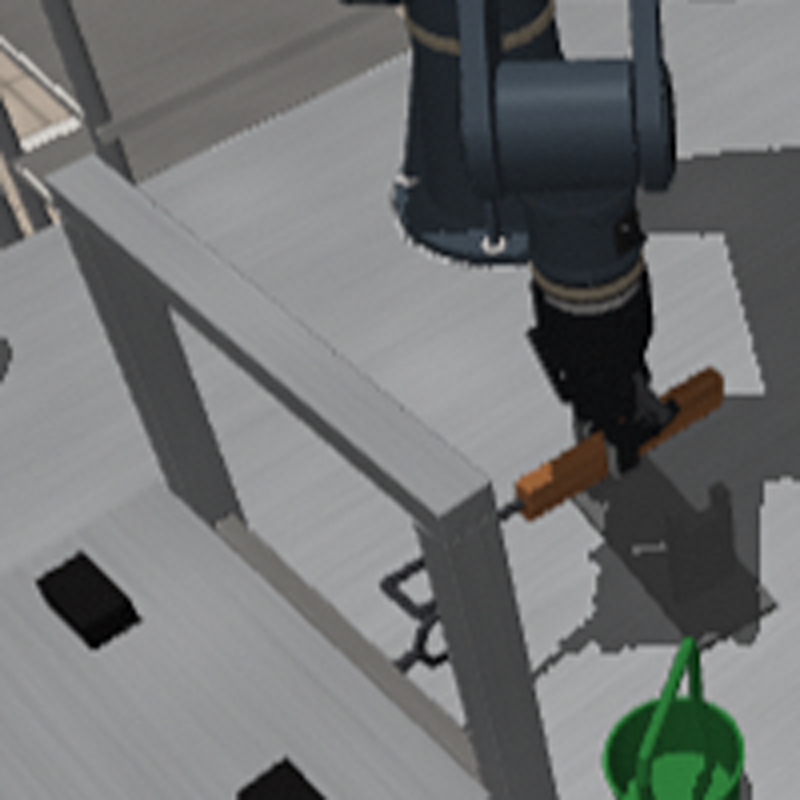

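Run:
```python
from h import *
c,p,d=load('t33'); X=cloud(c,d); c2,p2,d2=load('t26'); X2=cloud(c2,d2)
for v in (205,215,240):
    print('v',v)
    for u in range(416,450,1): print(u,np.round(X[v,u],3),p[v,u],'| before',np.round(X2[v,u],3),p2[v,u])
crop(p,400,170,480,310,5.5,'t33d.png')
```

```text
v 205
416 [ 0.579 -0.419 -0.01 ] [115 116 114] | before [ 0.579 -0.417 -0.001] [114 114 112]
417 [ 0.579 -0.421 -0.002] [115 116 113] | before [ 0.578 -0.419  0.006] [114 115 113]
418 [ 0.578 -0.422  0.007] [117 117 115] | before [ 0.579 -0.424 -0.003] [115 116 113]
419 [ 0.579 -0.427 -0.001] [111 111 109] | before [ 0.579 -0.426  0.004] [110 110 108]
420 [ 0.579 -0.431 -0.001] [65 64 64] | before [ 0.579 -0.43   0.002] [64 64 62]
421 [ 0.579 -0.433  0.007] [69 68 67] | before [ 0.579 -0.434  0.001] [68 67 66]
422 [ 0.579 -0.438 -0.002] [70 69 68] | before [ 0.579 -0.437  0.001] [69 67 66]
423 [ 0.579 -0.441  0.   ] [69 69 67] | before [ 0.579 -0.441 -0.001] [68 67 66]
424 [ 0.579 -0.445 -0.003] [69 69 68] | before [ 0.579 -0.444  0.001] [69 68 67]
425 [ 0.578 -0.444  0.016] [62 64 65] | before [ 0.579 -0.448  0.002] [66 65 65]
426 [ 0.577 -0.444  0.034] [67 69 71] | before [ 0.579 -0.45   0.005] [53 52 52]
427 [ 0.577 -0.447  0.033] [86 86 87] | before [ 0.579 -0.452  0.013] [66 65 64]
428 [ 0.576 -0.445  0.055] [72 71 72] | before [ 0.578 -0.454  0.018] [85 85 82]
429 [ 0.576 -0.44
[... 6674 characters left out ...]
 | before [ 0.46  -0.452  0.195] [71 69 70]
442 [ 0.461 -0.449  0.219] [104 107 107] | before [ 0.461 -0.45   0.216] [68 67 68]
443 [ 0.461 -0.453  0.214] [ 98 100 101] | before [ 0.461 -0.451  0.223] [66 66 68]
444 [ 0.461 -0.454  0.221] [ 97  99 100] | before [ 0.461 -0.451  0.232] [66 65 66]
445 [ 0.461 -0.459  0.216] [93 95 96] | before [ 0.461 -0.451  0.244] [65 64 66]
446 [ 0.461 -0.462  0.215] [75 77 81] | before [ 0.461 -0.451  0.256] [64 63 66]
447 [ 0.46  -0.51   0.056] [68 72 76] | before [ 0.461 -0.453  0.258] [64 63 65]
448 [ 0.46  -0.512  0.06 ] [71 74 79] | before [ 0.462 -0.45   0.278] [65 64 67]
449 [ 0.46  -0.514  0.066] [80 84 88] | before [ 0.462 -0.451  0.286] [69 69 72]
```

View pics/t33d.png

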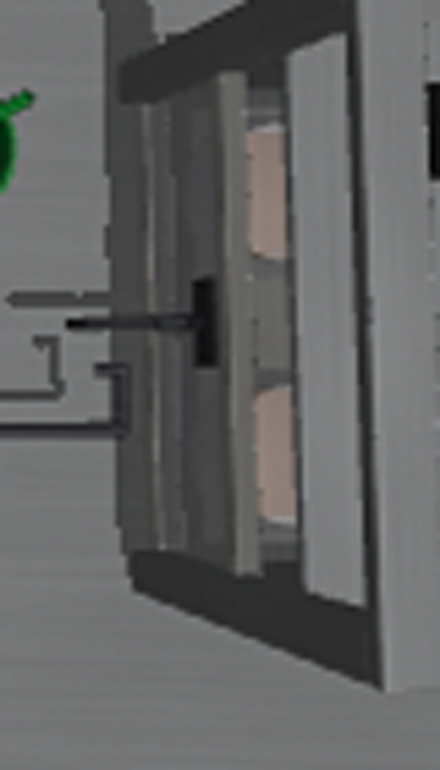

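Emit:
move_arm(deltas=[[0.03,0,-0.02,0,0],[0.08,0,-0.05,0,0],[0.15,0,-0.1,0,0],[0.23,0,-0.16,0,0],[0.31,0,-0.23,0,0],[0.39,0,-0.3,0,0],[0.46,0,-0.36,-0.05,0],[0.5,0,-0.4,-0.15,0]])

```text
t: 39.37
tcp_pos: [0.4239, -0.0083, 0.3063]
tool_rot: [0.665, 0.747, -0.0, 0.002]
force: [-0.0, -0.2, -1.8]
finger_gap: 0.169
```

Emit:
move_arm(deltas=[[0,0,0,-0.12,0],[0,0,0,-0.24,0],[0,0,0,-0.36,0],[0,0,0,-0.48,0],[0,0,0,-0.6,0],[0,0,0,-0.72,0],[0,0,0,-0.84,0],[0,0,0,-0.96,0]])

```text
t: 40.03
tcp_pos: [0.4239, -0.0108, 0.3038]
tool_rot: [0.469, 0.883, -0.002, 0.001]
force: [0.3, 0.3, -1.7]
finger_gap: 0.163
```

Emit:
move_arm(deltas=[[0,0,0,-0.12,0],[0,0,0,-0.24,0],[0,0,0,-0.36,0],[0,0,0,-0.48,0],[0,0,0,-0.6,0],[0,0,0,-0.72,0],[0,0,0,-0.84,0],[0,0,0,-0.96,0]])

```text
t: 40.7
tcp_pos: [0.4239, -0.0109, 0.3038]
tool_rot: [0.246, 0.969, -0.002, 0.0]
force: [0.7, 0.2, -0.8]
finger_gap: 0.164
```

```bash
python3 -c "
from h import *
go(.4255,-.1744,.16,82)"
```

```text
t40.70 tcp [ 0.4239 -0.0109  0.3038] th61.6 q6 -1.36 F [ 0.7  0.2 -0.8] gap 0.164
  -> row [-0.1978 -0.3564  0.3608] twist -0.7133 rows>=5.2
```

Emit:
move_arm(deltas=[[-0.02,-0.03,0,-0.1,0],[-0.05,-0.09,0,-0.22,0],[-0.09,-0.16,0.03,-0.34,0],[-0.13,-0.23,0.07,-0.46,0],[-0.16,-0.3,0.13,-0.57,0],[-0.19,-0.345,0.2,-0.66,0],[-0.198,-0.356,0.27,-0.713,0],[-0.198,-0.356,0.32,-0.713,0]])

```text
t: 41.37
tcp_pos: [0.4257, -0.1764, 0.1747]
tool_rot: [0.072, 0.997, -0.002, -0.0]
force: [0.5, 0.1, -2.4]
finger_gap: 0.164
```

```bash
python3 -c "
from h import *
snap('wrist','w34');snap('side','s34');c,p,d=snap('top','t34')
go(.4255,-.1744,.115,82)
crop(cv2.imread('pics/s34.png'),190,120,350,300,4,'s34c.png')
crop(cv2.imread('pics/t34.png'),300,160,400,300,5,'t34c.png')"
```

```text
t41.52 tcp [ 0.4247 -0.1741  0.1752] th81.8 q6 -2.06 F [ 0.4 -0.3 -1.7] gap 0.165
  -> row [-2.700e-03 -1.000e-04  1.506e-01] twist -0.0076 rows>=1.4
```

View pics/s34c.png

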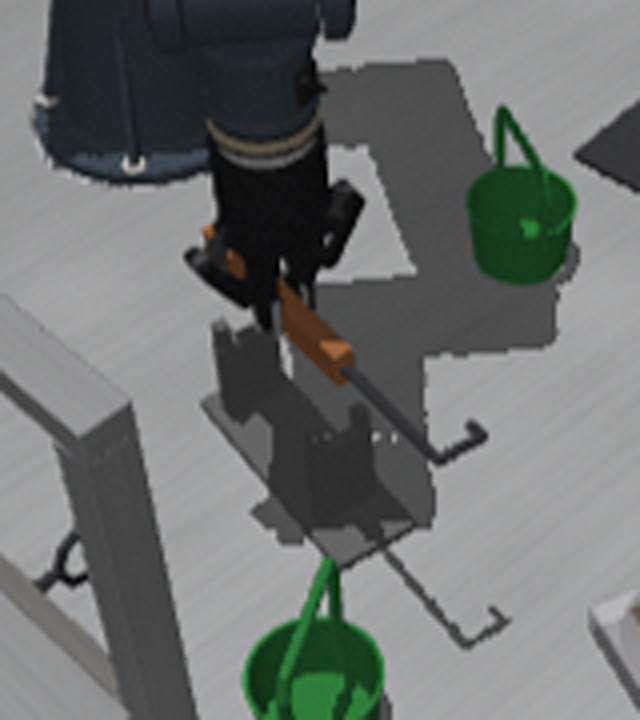

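View pics/w34.png

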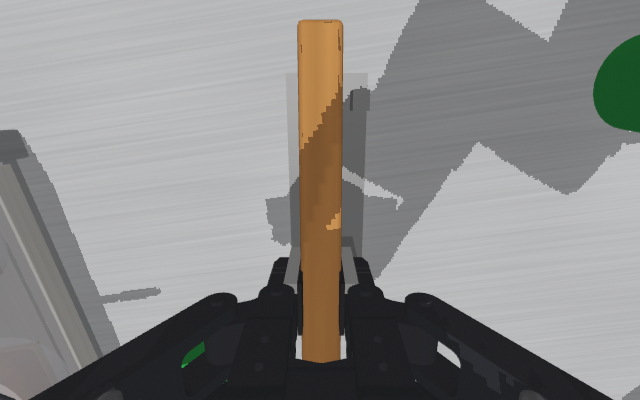

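Emit:
move_arm(deltas=[[-0.002,0,0.03,-0.007,0],[-0.002,0,0.06,-0.007,0],[-0.002,0,0.09,-0.007,0],[-0.002,0,0.12,-0.007,0],[-0.002,0,0.145,-0.007,0],[-0.002,0,0.165,-0.007,0],[-0.002,0,0.168,-0.007,0],[-0.002,0,0.168,-0.007,0]])

```text
t: 42.18
tcp_pos: [0.4269, -0.1755, 0.1094]
tool_rot: [0.069, 0.998, -0.002, 0.0]
force: [-0.6, -0.4, -1.0]
finger_gap: 0.166
```

Emit:
move_arm(deltas=[[0,0,0.003,0,0],[0,0,0.006,0,0],[0,0,0.01,0,0],[0,0,0.014,0,0],[0,0,0.018,0,0],[0,0,0.022,0,0],[0,0,0.026,0,0],[0,0,0.028,0,0]], force=25)

```text
t: 42.85
tcp_pos: [0.4286, -0.1768, 0.0989]
tool_rot: [0.071, 0.998, -0.003, 0.002]
force: [4.1, 0.8, 11.7]
finger_gap: 0.169
```

```bash
python3 -c "
from h import *
snap('wrist','w35');snap('side','s35')
go(.4255,-.1744,.0965,82)
crop(cv2.imread('pics/s35.png'),190,120,350,300,4,'s35c.png')"
```

```text
t42.95 tcp [ 0.4285 -0.1768  0.099 ] th81.9 q6 -2.06 F [3.4 1.3 9.5] gap 0.165
  -> row [0.0084 0.005  0.0062] twist -0.0028 rows>=0.1
```

View pics/s35c.png

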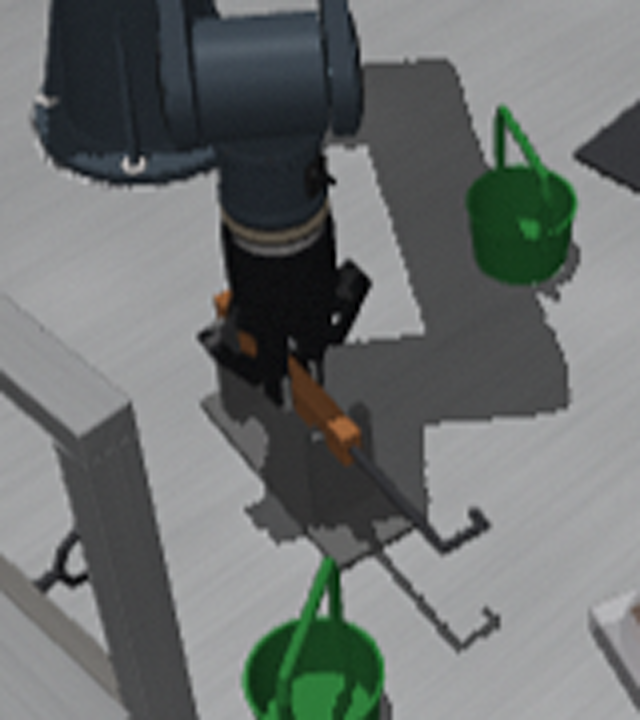

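View pics/w35.png

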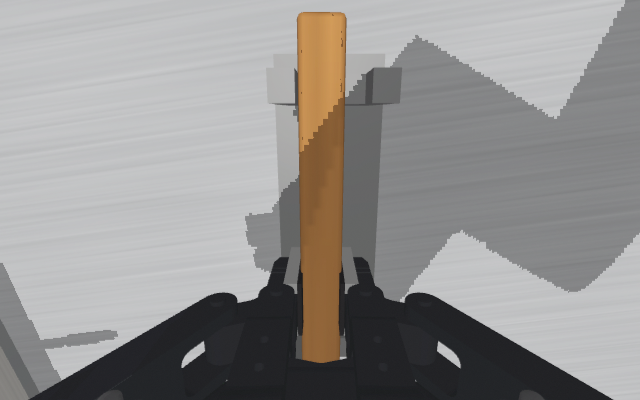

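Emit:
move_arm(deltas=[[0.003,0.002,0.002,0,0],[0.006,0.004,0.004,0,0],[0.008,0.005,0.006,0,0],[0.008,0.005,0.006,0,0],[0.008,0.005,0.006,0,20],[0.008,0.005,0.006,0,25],[0.008,0.005,0.006,0,35],[0.008,0.005,0.006,0,45]])

```text
t: 43.62
tcp_pos: [0.4228, -0.1729, 0.0949]
tool_rot: [0.07, 0.998, -0.002, -0.001]
force: [0.1, -0.6, -0.5]
finger_gap: 0.449
```

```bash
python3 -c "
from h import *
snap('wrist','w36');snap('side','s36')
go(.4255,-.1744,.0965,82)
crop(cv2.imread('pics/s36.png'),190,120,350,300,4,'s36c.png')"
```

```text
t43.72 tcp [ 0.4229 -0.173   0.0949] th82.0 q6 -2.06 F [ 0.5  0.  -0. ] gap 0.451
  -> row [-0.007  -0.0027 -0.0041] twist -0.0006 rows>=0.1
```

View pics/s36c.png

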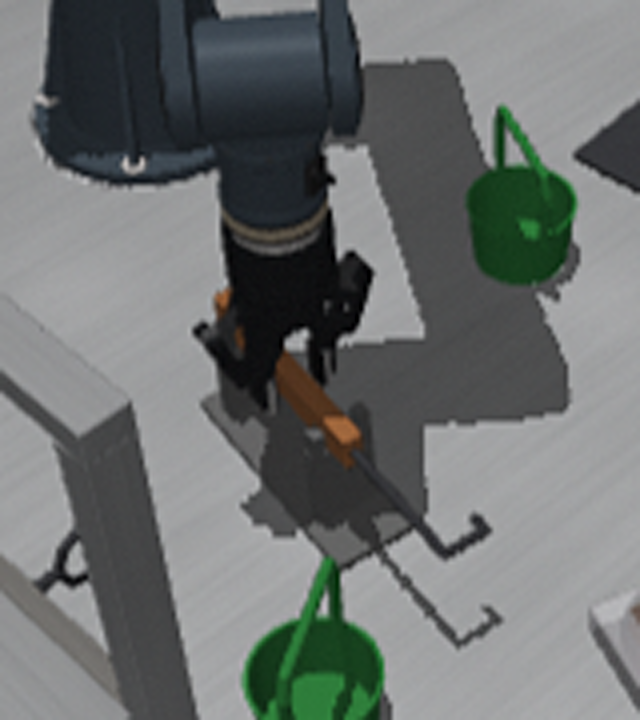

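View pics/w36.png

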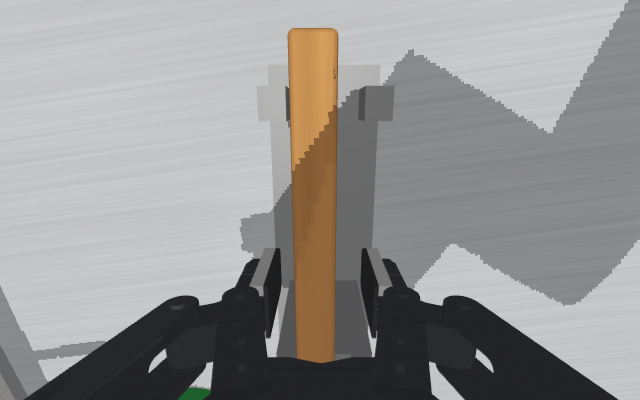

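Emit:
move_arm(deltas=[[0,0,-0.02,0,45],[0,0,-0.05,0,45],[0,0,-0.1,0,50],[0,0,-0.16,0,55],[0,0,-0.24,0,60],[0,0,-0.33,0,60],[0,0,-0.42,0,60],[0,0,-0.5,0,60]])

```text
t: 44.38
tcp_pos: [0.4231, -0.1721, 0.2977]
tool_rot: [0.07, 0.998, -0.002, 0.0]
force: [1.0, -1.3, -0.1]
finger_gap: 0.601
```

Emit:
move_arm(deltas=[[0.03,0.03,-0.05,0,60],[0.06,0.08,-0.1,0,60],[0.08,0.16,-0.15,0,60],[0.08,0.25,-0.2,0,60],[0.08,0.34,-0.2,0,60],[0.08,0.43,-0.2,0,60],[0.08,0.5,-0.2,0,60],[0.08,0.52,-0.2,0,60]])

```text
t: 45.05
tcp_pos: [0.42, 0.0416, 0.3748]
tool_rot: [0.068, 0.998, -0.001, -0.0]
force: [0.1, -0.3, -0.1]
finger_gap: 0.595
```

```bash
python3 -c "
from h import *
s,R,t=st(); print(s['tcp_pos'],s['t'])
snap('wrist','w37');snap('side','s37');c,p,d=snap('top','t37')
crop(cv2.imread('pics/s37.png'),90,60,490,320,2,'s37c.png')
crop(cv2.imread('pics/t37.png'),150,120,480,300,2.4,'t37c.png')"
```

```text
[0.41995558 0.04162221 0.37482018] 45.05
```

View pics/s37c.png

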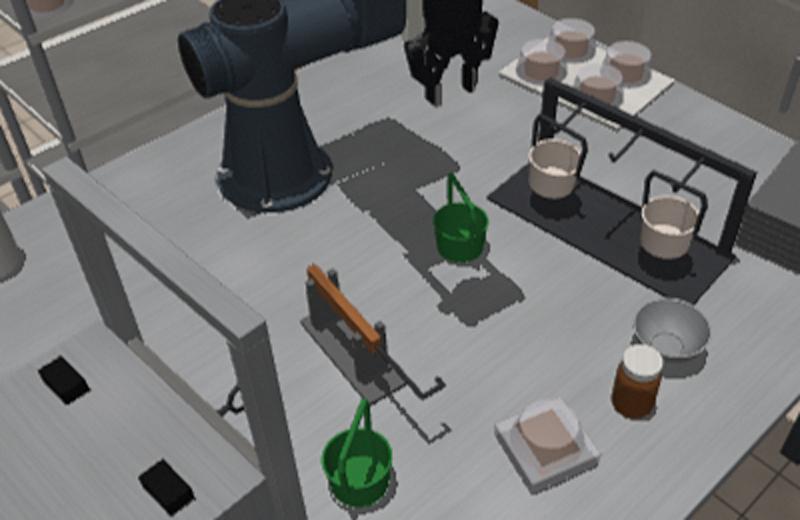

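View pics/t37c.png

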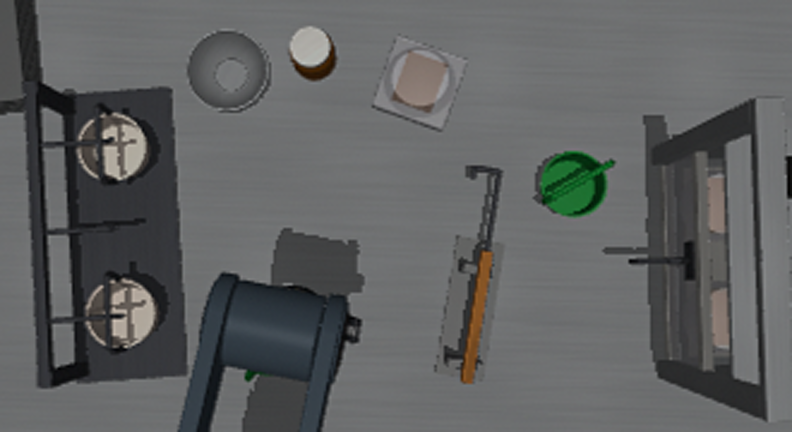

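View pics/w37.png

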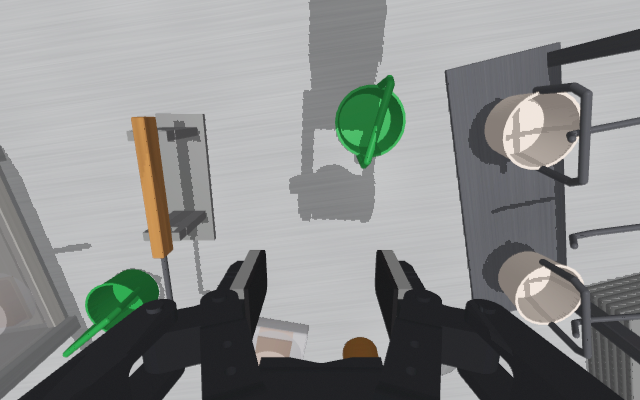

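```bash
python3 -c "
from h import *
go(.45,-.22,.25,82)"
```

```text
t45.20 tcp [0.4204 0.0383 0.3744] th82.1 q6 -1.60 F [-0.   0.1  0.7] gap 0.598
  -> row [-0.1622 -0.6279  0.3139] twist 0.0033 rows>=6.9
```

Emit:
move_arm(deltas=[[-0.02,-0.07,0,0,60],[-0.04,-0.16,0,0,60],[-0.07,-0.26,0.05,0,60],[-0.09,-0.36,0.1,0,60],[-0.12,-0.46,0.16,0,60],[-0.14,-0.56,0.22,0,60],[-0.16,-0.61,0.28,0,60],[-0.162,-0.628,0.31,0,60]])

```text
t: 45.87
tcp_pos: [0.4491, -0.2258, 0.2494]
tool_rot: [0.073, 0.997, -0.003, -0.0]
force: [0.4, 0.8, -1.0]
finger_gap: 0.599
```

```bash
python3 -c "
from h import *
manip.snapshot('top')
s,R,t=st(); print(s['tcp_pos'],s['t'],s['qd'])
snap('wrist','w38')
c,p,d=load('w38'); crop(p,0,100,240,340,3.2,'w38c.png')"
```

```text
[ 0.44771451 -0.22593466  0.24631357] 45.9167 [ 0.05335634 -0.05559401  0.01806383  0.02587424  0.12371094  0.05915375]
```

View pics/w38.png

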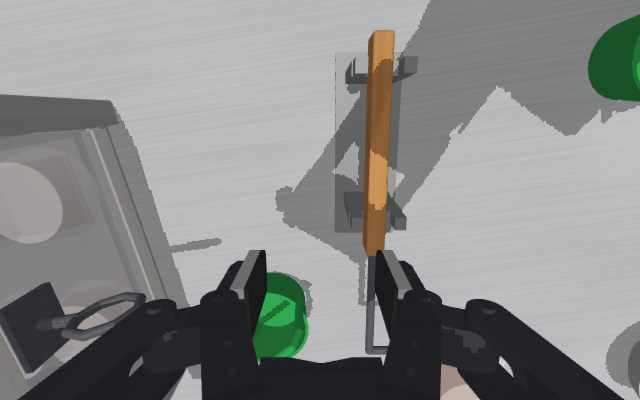

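Run:
```python
from h import *
snap('wrist','w39'); c,p,d=load('w39'); crop(p,0,80,230,400,2.4,'w39c.png'); X=cloud(c,d)
Y=X.reshape(-1,3); T=Y[(abs(Y[:,0]-.494)<.012)&(Y[:,1]<-.362)&(Y[:,1]>-.425)&(Y[:,2]>.12)&(Y[:,2]<.25)]
print(len(T),T.min(0),T.max(0),np.percentile(T[:,2],[1,5,50,95,99]))
S=Y[(Y[:,1]<-.428)&(Y[:,1]>-.44)&(abs(Y[:,0]-.494)<.012)&(Y[:,2]>.1)&(Y[:,2]<.25)]; print('stem',len(S),np.percentile(S[:,2],[5,50,95]) if len(S) else 0)
for v in (180,220,250):
    print(v,[(u,*np.round(X[v,u],3).tolist(),int(p[v,u].mean())) for u in range(90,165,2)])
```

```text
1649 [ 0.49013521 -0.4249733   0.14494951] [ 0.50004209 -0.36616392  0.19762203] [0.14702756 0.14924665 0.17363362 0.19480131 0.19632568]
stem 189 [0.16884533 0.17263309 0.17405262]
180 [(90, 0.408, -0.453, 0.058, 127), (92, 0.409, -0.454, 0.054, 124), (94, 0.409, -0.453, 0.052, 119), (96, 0.41, -0.453, 0.05, 132), (98, 0.41, -0.454, 0.046, 130), (100, 0.411, -0.453, 0.044, 130), (102, 0.411, -0.453, 0.04, 129), (104, 0.412, -0.453, 0.038, 130), (106, 0.412, -0.452, 0.036, 144), (108, 0.413, -0.451, 0.035, 157), (110, 0.413, -0.449, 0.034, 122), (112, 0.414, -0.449, 0.032, 121), (114, 0.415, -0.451, 0.025, 123), (116, 0.415, -0.45, 0.023, 119), (118, 0.416, -0.45, 0.019, 120), (120, 0.417, -0.449, 0.018, 119), (122, 0.419, -0.457, 0.002, 103), (124, 0.419, -0.457, -0.002, 111), (126, 0.42, -0.455, -0.002, 128), (128, 0.42, -0.452, -0.001, 127), (130, 0.42, -0.449, 0.0, 128), (132, 0.421, -0.446, 0.0, 128), (134, 0.421, -0.446, -0.002, 127), (136, 0.421, -0.443, -0.001, 127), (138, 0.422, -0.44, -0.001, 126), (140, 0.422, -0.438, -0.001, 124), (142, 0.422, -0.435, 0.0, 124), (144, 0.4
[... 2225 characters left out ...]
9, -0.45, 0.048, 130), (126, 0.491, -0.45, 0.044, 129), (128, 0.492, -0.45, 0.041, 130), (130, 0.494, -0.45, 0.038, 130), (132, 0.495, -0.449, 0.035, 146), (134, 0.495, -0.447, 0.035, 158), (136, 0.496, -0.446, 0.033, 122), (138, 0.498, -0.447, 0.029, 122), (140, 0.5, -0.446, 0.026, 124), (142, 0.501, -0.447, 0.022, 121), (144, 0.503, -0.447, 0.019, 121), (146, 0.504, -0.446, 0.016, 121), (148, 0.51, -0.454, -0.001, 94), (150, 0.511, -0.452, -0.001, 126), (152, 0.512, -0.45, -0.002, 126), (154, 0.511, -0.447, -0.001, 127), (156, 0.512, -0.444, -0.001, 126), (158, 0.512, -0.441, -0.0, 126), (160, 0.513, -0.44, -0.002, 126), (162, 0.513, -0.437, -0.002, 125), (164, 0.513, -0.434, -0.001, 125)]
```

View pics/w39c.png

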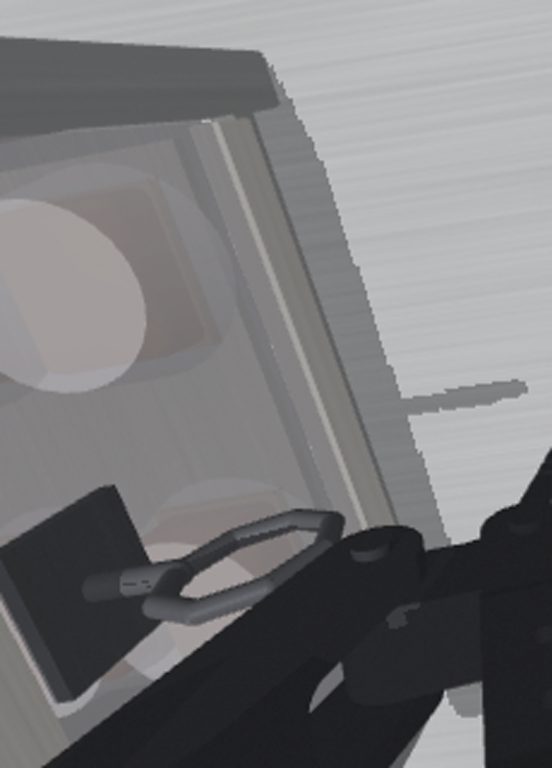

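Emit:
move_arm(deltas=[[0,0,-0.05,0,60],[0,0,-0.1,0,60],[0.02,0.06,-0.15,0,60],[0.04,0.12,-0.2,0,60],[0.06,0.2,-0.25,0,60],[0.08,0.28,-0.28,0,60],[0.1,0.34,-0.3,0,60],[0.1,0.36,-0.3,0,60]])

```text
t: 46.68
tcp_pos: [0.4291, -0.0679, 0.3741]
tool_rot: [0.068, 0.998, -0.002, 0.002]
force: [-1.0, -0.5, -0.3]
finger_gap: 0.599
```

```bash
python3 -c "
from h import *
snap('side','s40')
crop(cv2.imread('pics/s40.png'),90,60,490,320,2,'s40c.png')
s=manip.sense();print(s['t'],s['force'])"
```

```text
46.7333 [ 0.15441451  0.71537179 -1.30586114]
```

View pics/s40c.png

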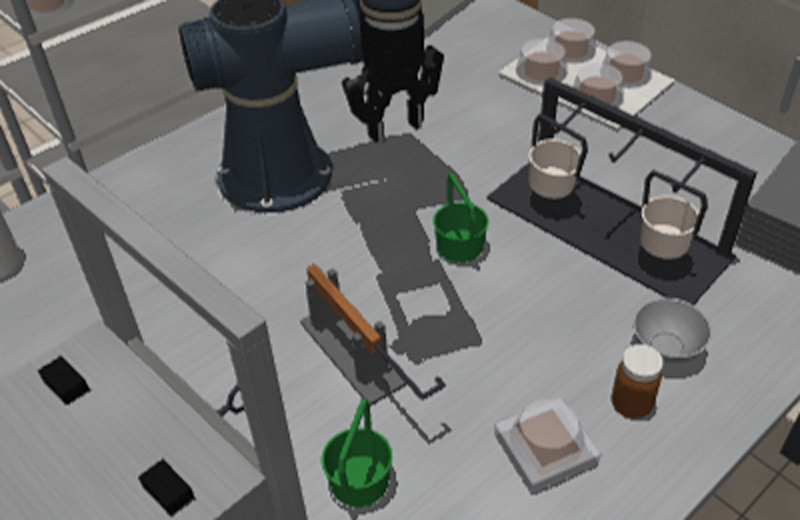

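The final view shows both white pails hanging on the end hooks, the pole in its rest and the sash down. The pie box, jar and bowl look unmoved.

```bash
python3 -c "
from h import *
print(manip.sign_off())"
```

```text
the job is handed in; nothing more can be done
None
```

The job is handed in at about 47 s of the 205 s allowed. Only two white pails were present. They hang on the two end hooks, clear of the tray. I passed the pole's hook through the ring, pulled the sash down by it, and laid the pole back in both slots of its rest.

Last checks:
- **Sash:** the close wrist view put the ring's centre 0.170 m above the counter, which is the given height with the sash down. The sash stopped moving there even as I kept pressing.
- **Travel:** the sash came down about 0.137 m rather than 0.15 m. The ring started at about 0.307 m instead of 0.320 m, so I take it the sash began slightly lowered.
- **Pole:** at the stop it turned about 6° in the fingers. It settled back level when pressed into the rest with about 10 N.
- **Joint limit:** the last joint read -2.85 rad once, right at its limit. I turned it back half a turn straight away, but cannot rule out that it was counted as passing the range.
- **Left alone:** the green pails, pie box, jar and bowl look unmoved, judged by eye from the pictures. The robot touched nothing at hand-in.

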